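# Refill the laundry detergent doser

## Task

Refill the detergent doser: throw its isolator toggle to OFF, lever up the cover with the flat-blade tool in the front notch and swing it wide open, lift the spent cartridges out and stand them in the steel tray, and set every full cartridge of the same (middle, 100 mm) length from the counter upright into a bay of its own, leaving the short and long look-alikes on the counter. Then shut the cover fully, throw the isolator back ON, and leave the blade tool lying flat on its mat; the power must be off whenever the cover is up, and do not shove or topple anything else.

Things in the scene. Friction and masses are not known exactly. Their poses are not given: they have to be found in the camera images.
- doser: fixed detergent doser, grey base 124 (x) x 174 (y) x 24 mm high with three bays side by side, under a white hinged hood (the cover); origin at the centre of its underside; +x from its front to its hinged back. Pry notch: cut into the lower edge of the shut cover's 4 mm front wall, at the middle (y = 0), 44 wide, clear from 24 to 36 mm above the counter; a blade goes in along +x
- bay1 (a point): centre of the floor of a bay, 6 mm above the counter; axes as the doser's. Each bay is open-topped, 112 long (x) x 50 wide (y) mm, its walls 18 mm above its floor; bays are 56 mm apart. A 100 mm cartridge goes in upright with its length along x, either way round
- bay2 (a point): centre of the floor of a bay, 6 mm above the counter; axes as the doser's. Each bay is open-topped, 112 long (x) x 50 wide (y) mm, its walls 18 mm above its floor; bays are 56 mm apart. A 100 mm cartridge goes in upright with its length along x, either way round
- bay3 (a point): centre of the floor of a bay, 6 mm above the counter; axes as the doser's. Each bay is open-topped, 112 long (x) x 50 wide (y) mm, its walls 18 mm above its floor; bays are 56 mm apart. A 100 mm cartridge goes in upright with its length along x, either way round
- cover_hinge (a point): hinge line of the cover, along the doser's y, 25 mm above the counter at the doser's back edge, 124 mm behind the notch (front face); axes as the doser's
- cover (a joint): hood angle in rad: 0 shut, 1.6 its stop, wide open (about upright). It stays at any angle (stiff hinge: about 2.5 N at the front edge to lift, less than 2 N to lower). Shut it covers the whole tray: 124 x 174 mm, its top 39 mm above the hinge line, walls 4 mm thick, open below
- isolator: fixed grey isolator box, 70 x 70 x 45 mm high; origin at the centre of its underside; x is the direction in which its toggle is thrown from ON to OFF
- toggle (a joint): toggle angle in rad, pivot at the centre of the box top (45 mm up), axis along its y: 0 = ON, leaning 0.5 rad to -x (towards the robot); 1.0 = OFF, leaning 0.5 rad to +x. Past the middle (0.5) it falls to its stop by itself. Thin stem with a black T grip, 14 thick x 50 wide (y) x 18 mm high, centred 64 mm from the pivot. Under 2 N pushes it over
- mat: fixed thin black mat, 200 (x) x 70 (y) x 3 mm, the blade tool's place; origin at the centre of its underside
- tray: fixed shallow steel tray for spent cartridges, inside 124 (x) x 120 (y) mm, walls 4 mm thick and 12 mm high, floor 3 mm thick; origin at the centre of its underside. Holds two cartridges side by side, lengths along x
- blade: loose flat-blade tool, 180 mm long: wooden handle 100 long x 36 wide x 20 mm high, steel blade 80 long x 24 wide x 4 mm thick ahead of it (+x), its mid-plane 10 mm above the handle's underside; origin on the handle's underside, 20 mm behind its front end (100 mm behind the tip), near the centre of mass; z up as it lies
- refill1: loose white cartridge of the middle length: body 100 long (its x) x 42 wide x 24 mm high, with a grip fin standing on top along its length, 56 long x 12 thick x 24 mm high, centred (total height 48 mm); origin at the centre of its underside, z up; both ends alike for loading. A full one of the right size, on the counter; may be absent
- refill2: loose white cartridge of the middle length: body 100 long (its x) x 42 wide x 24 mm high, with a grip fin standing on top along its length, 56 long x 12 thick x 24 mm high, centred (total height 48 mm); origin at the centre of its underside, z up; both ends alike for loading. A full one of the right size, on the counter; may be absent
- refill3: loose white cartridge of the middle length: body 100 long (its x) x 42 wide x 24 mm high, with a grip fin standing on top along its length, 56 long x 12 thick x 24 mm high, centred (total height 48 mm); origin at the centre of its underside, z up; both ends alike for loading. A full one of the right size, on the counter; may be absent
- spent1: loose white cartridge of the middle length: body 100 long (its x) x 42 wide x 24 mm high, with a grip fin standing on top along its length, 56 long x 12 thick x 24 mm high, centred (total height 48 mm); origin at the centre of its underside, z up; both ends alike for loading. Spent: starts in a bay of the doser under the cover; may be absent
- spent2: loose white cartridge of the middle length: body 100 long (its x) x 42 wide x 24 mm high, with a grip fin standing on top along its length, 56 long x 12 thick x 24 mm high, centred (total height 48 mm); origin at the centre of its underside, z up; both ends alike for loading. Spent: starts in a bay of the doser under the cover; may be absent
- spent3: loose white cartridge of the middle length: body 100 long (its x) x 42 wide x 24 mm high, with a grip fin standing on top along its length, 56 long x 12 thick x 24 mm high, centred (total height 48 mm); origin at the centre of its underside, z up; both ends alike for loading. Spent: starts in a bay of the doser under the cover; may be absent
- short1: loose white cartridge of the short length: body 75 long (its x) x 42 wide x 24 mm high, with a grip fin standing on top along its length, 56 long x 12 thick x 24 mm high, centred (total height 48 mm); origin at the centre of its underside, z up; both ends alike for loading. Wrong size
- long1: loose white cartridge of the long length: body 128 long (its x) x 42 wide x 24 mm high, with a grip fin standing on top along its length, 56 long x 12 thick x 24 mm high, centred (total height 48 mm); origin at the centre of its underside, z up; both ends alike for loading. Wrong size
- jar: bystander: glass jar, 60 mm across, 75 high
- scoop: bystander: clear cup, 70 mm across, 50 high, right of the tray
- soapdish: bystander: soap dish 90 x 60 mm with soap, 26 high
- caddy: bystander: small open wooden tray, 110 x 75 x 35 mm high, at the side
- pegcup: bystander: white cup, 80 mm across, 90 high
There are look-alikes about, which are no part of the job. Leave any blue look-alike of the long1 alone.

How it is judged:
On the way, in this order (a step that is already met when the one before it is completed fails the run):
1. the isolator is thrown to OFF with the cover still shut (value of joint toggle above 0.9 rad and value of joint cover below 0.05 rad), for 0.2 s.
2. the cover is levered up with the blade (value of joint cover above 0.2 rad and contact force between blade and cover above 0.2 N and value of joint toggle above 0.9 rad), for 0.05 s.
3. the cover stands wide open (value of joint cover above 1.35 rad and value of joint toggle above 0.9 rad), for 0.2 s.
4. every spent cartridge lies in the tray and every full middle-length one sits in a bay, cover open (x of refill1 in the frame of doser between -0.009 and 0.009 m and y of refill1 in the frame of doser between -0.065 and 0.065 m and z of each of refill1, refill2, refill3 in the frame of doser below 0.012 m and angle between each of refill1, refill2, refill3, spent1, spent2, spent3's own z axis and vertical below 0.12 rad and x of refill2 in the frame of doser between -0.009 and 0.009 m and y of refill2 in the frame of doser between -0.065 and 0.065 m and x of refill3 in the frame of doser between -0.009 and 0.009 m and y of refill3 in the frame of doser between -0.065 and 0.065 m and x of spent1 in the frame of tray between -0.025 and 0.025 m and y of spent1 in the frame of tray between -0.045 and 0.045 m and z of each of spent1, spent2, spent3 in the frame of tray below 0.009 m and x of spent2 in the frame of tray between -0.025 and 0.025 m and y of spent2 in the frame of tray between -0.045 and 0.045 m and x of spent3 in the frame of tray between -0.025 and 0.025 m and y of spent3 in the frame of tray between -0.045 and 0.045 m and value of joint cover above 1 rad), for 0.2 s.
5. the cover is shut over them, still OFF (all of step 1 and x of refill1 in the frame of doser between -0.009 and 0.009 m and y of refill1 in the frame of doser between -0.065 and 0.065 m and z of each of refill1, refill2, refill3 in the frame of doser below 0.012 m and angle between each of refill1, refill2, refill3's own z axis and vertical below 0.12 rad and x of refill2 in the frame of doser between -0.009 and 0.009 m and y of refill2 in the frame of doser between -0.065 and 0.065 m and x of refill3 in the frame of doser between -0.009 and 0.009 m and y of refill3 in the frame of doser between -0.065 and 0.065 m), for 0.2 s.
6. the isolator is back ON (value of joint toggle below 0.1 rad and value of joint cover below 0.05 rad), for 0.2 s.
At the end, for the whole second after the job is handed in: Isolator ON (0.1 rad), cover shut (0.05 rad), each full 100 mm cartridge upright on the floor of its own bay, each spent one upright in the tray, short and long ones upright on the counter, blade tool at rest flat on the mat (origin within 60 mm along, 35 mm across of its centre) (all of step 6 and x of refill1 in the frame of doser between -0.009 and 0.009 m and y of refill1 in the frame of doser between -0.065 and 0.065 m and z of each of refill1, refill2, refill3 in the frame of doser below 0.012 m and angle between each of refill1, refill2, refill3, spent1, spent2, spent3's own z axis and vertical below 0.12 rad and x of refill2 in the frame of doser between -0.009 and 0.009 m and y of refill2 in the frame of doser between -0.065 and 0.065 m and x of refill3 in the frame of doser between -0.009 and 0.009 m and y of refill3 in the frame of doser between -0.065 and 0.065 m and x of spent1 in the frame of tray between -0.025 and 0.025 m and y of spent1 in the frame of tray between -0.045 and 0.045 m and z of each of spent1, spent2, spent3 in the frame of tray below 0.009 m and x of spent2 in the frame of tray between -0.025 and 0.025 m and y of spent2 in the frame of tray between -0.045 and 0.045 m and x of spent3 in the frame of tray between -0.025 and 0.025 m and y of spent3 in the frame of tray between -0.045 and 0.045 m and x of blade in the frame of mat between -0.06 and 0.06 m and y of blade in the frame of mat between -0.035 and 0.035 m and z of blade in the frame of mat below 0.012 m and angle between each of blade, short1, long1's own z axis and vertical below 0.2 rad and linear speed of blade below 0.02 m/s and height (world z) of each of short1, long1 below 0.01 m and horizontal distance between each of short1, long1 and doser above 0.09 m); the robot touches nothing.
It fails at once if the cover is up while the isolator is on (value of joint cover above 0.1 rad and value of joint toggle below 0.4 rad).
It fails at once if a bystander is shoved more than 40 mm or toppled (distance of any of jar, scoop, soapdish, caddy, pegcup from where it was at the start of the episode above 0.04 m or angle between any of jar, scoop, soapdish, caddy, pegcup's own z axis and vertical above 0.6 rad).
Of refill1, refill2, refill3 only 2 to 3 are there at a start; the rules pass over those that are not, and their reading is None.
Of spent1, spent2, spent3 only 1 to 2 are there at a start; the rules pass over those that are not, and their reading is None.
At some moment in a run one of refill1, refill2, refill3, blade may be knocked a few centimetres aside while the robot is not near it.
It also fails if it takes over 210 s, if anything falls off the work surface, if the arm or the gripper's body presses on something with over 40 N, if the wrist force passes 120 N, or if a joint passes its speed limit or range.

## Robot

A 7-joint arm with a two-finger parallel gripper is mounted at the origin on the work surface. World frame = base frame: x ahead of the robot, y to its left, z up, the work surface at z = 0. Lengths are in m, angles in rad, forces in N, time in s.
With the tool pointing down it reaches from about 0.425 to 0.875 m from the base axis. Payload 4.7 kg.
Tool frame: the origin (TCP) lies midway between the tips of the shut fingers; the grasp point (between the pads) lies 19 mm behind it; z points along the fingers, y is the line along which they close (so a half turn about z gives the same grasp; the last joint's range is limited). The gripper opens to 85 mm and grips with 20 to 120 N. Pads are 22 mm wide; open, the fingers measure 114 mm over their backs; the gripper's body (76 mm by 85 mm) begins 54 mm behind the grasp point. The pads swing forward as they close: fully open they stand 13 mm farther back than shut.
Start: joints at [-1.176, 0.321, -0.07, 1.45, 0.023, 1.371, -0.057], TCP at [0.242, 0.603, 0.231] pointing down, gripper open.
Joint ranges: [-2.86, 2.86], [-0.3, 2.09], [-1.38, 1.24], [0.06, 2.45], [-1.56, 4.7], [0.09, 2.05], [-2.69, 2.69]. Speed limits (rad/s): [2.57, 2.57, 3.14, 3.14, 3.14, 3.14, 3.14].

## Interface

Orientations are given as a rotation vector (axis times angle).
In Python, from workcell import readout, eyes, arm gives the robot as it stands.
- The arm moves only by the shell command python3 -m jog 'ROWS' [FORCE]. ROWS is JSON, a list of rows, each a list of 5 numbers: the shift along the tool's x, y, z as a fraction of full scale, then the turn about the tool's z as a fraction of full scale, then the closure, from -1 (fully open) to 1 (shut). In form: [[tx, ty, tz, spin, jaw], ...]. A call has 1 to 12 rows; each row shifts and turns the commanded pose from where the row before left it, along the tool's axes as they then stand; what a row does not reach is not made up. Full scale, the value 1, is 30 mm for a shift and 120 degrees for a turn. A row lasts 1/8 s, in which the tool goes at most 62.5 mm and 10.7 degrees, less where a joint would pass 70% of its speed; a pose out of reach is approached as far as the arm can. A call with a number of a shift or a turn outside -1 to 1 is refused whole. A call with a gripper value outside its range is refused whole. The fingers move at their own pace and stop on an object; FORCE is the grip in N (left out, the last holds). Time passes only in rows, so rows that do not move let the fingers close. It gives the time, the measured TCP pose, the force, the opening and the grip force at its end, in the units of the state.
- readout.get_obs(): the state, without advancing time (a new reading comes with each control period).
- eyes.snapshot(name): name is "scene" or "top" or "wrist"; returns a dict with "color" (420x560x3 uint8, blue, green, red), "camera_matrix" (3x3 intrinsics, pixels), "D" ([k1, k2, p1, p2, k3] as OpenCV has them; the pictures are not rectified), "rvec" (rotation vector, rad) and "tvec" (3), from world to camera coordinates, as OpenCV has them. Camera axes: x right, y down, z forward; pixel columns grow to the right and rows downward; lengths in m; the calibration is good to about 2 mm. A picture is of the moment at which its call begins. There is no depth.
- arm.sign_off(): hands the job in; it is judged then, once.
Trained networks look in the newest picture that a camera, given by its name, has taken for a name from the list of things; names that differ only in an ending like _2 or _b are one class to them, and where a whole thing is asked for, a point or a joint stands for the part that bears it (a point fixed in the world has none). Each returns a list of dicts, best first, with "conf" (0 to 1); they miss things now and then, are a little off and sometimes report something else, mostly with a low value. They report only what shows in the picture. A call takes as long as a camera call. They do not tell look-alikes from the thing itself.
- eyes.outline_of(camera, query): "pixels" (420x560 bool, what is visible of it) and "location" ([column, row] in pixels, amid what is visible of it).
The state is a dict: "time": time; "qpos": joint angles; "joint_velocities": joint speeds; "joint_efforts": joint torques, N m; "tool_pos": TCP position; "eef_rot": TCP orientation; "wrist_force": force on the tool from outside, world axes, zero at the start; "torque": the same for the moment, N m; "opening": finger opening in m; "grasp_force": force on a finger pad.
Only numpy, scipy, OpenCV 4.12 (cv2) and the standard library are available. Lean on these libraries where they do the work, as an engineer would, in place of code of your own. Each camera call takes 0.05 s, during which the arm holds its last target. There are 200 camera calls.

## Working session

There is one attempt and no reset: what is moved stays moved. The work goes in short steps, Python scripts to look and compute and a shell command to move; the robot and the scene stay as the last step left them, time stands still between calls to the robot, and variables do not carry over. Pictures are saved under pics/ and viewed, at most 14 in all, crops included, and the job is handed in when it is done.

```bash
ls; mkdir -p pics; python3 - <<'E'
from workcell import readout, eyes, arm
import cv2
o=readout.get_obs(); print(o)
for n in ("scene","top"):
    s=eyes.snapshot(n); cv2.imwrite(f"pics/{n}0.png",s["color"]); print(n,s["camera_matrix"],s["D"],s["rvec"],s["tvec"])
E
```

```text
pics
{'time': 0.0, 'qpos': array([-1.17591472,  0.32182114, -0.07006829,  1.45168773,  0.02259154,
        1.37078535, -0.05689889]), 'joint_velocities': array([ 4.12082262e-04,  6.59680830e-05, -8.76292409e-04, -1.06015545e-03,
       -5.09447080e-05, -8.96779036e-04, -6.83666132e-05]), 'joint_efforts': array([ 3.20935187e-04, -4.93579602e+01, -3.81699828e-01, -3.14325750e+01,
        1.31900658e-02,  1.14834867e-02, -1.00367970e-05]), 'tool_pos': array([0.24142189, 0.60292135, 0.23021818]), 'eef_rot': array([-5.94449688e-01, -3.08456481e+00,  2.97810824e-03]), 'wrist_force': array([0.32424063, 0.05984561, 0.45872381]), 'torque': array([ 0.04197072,  0.06963639, -0.01938696]), 'grasp_force': 0.0, 'opening': 0.08574815026614585}
scene [[394.47514023   0.         280.04528371]
 [  0.         394.47514023 213.06511229]
 [  0.           0.           1.        ]] [0.03947486 0.         0.         0.         0.        ] [ 1.56856121  2.26548983 -0.62338611] [ 0.19387936 -0.36380885  1.57825204]
top [[448.86444194   0.         285.0586497 ]
 [  0.         448.86444194 217.73376282]
 [  0.           0.           1.        ]] [0.02564903 0.         0.         0.         0.        ] [ 2.13905624 -2.1836116   0.12391497] [-0.00851915  0.52208755  1.4346963 ]
```

View pics/top0.png

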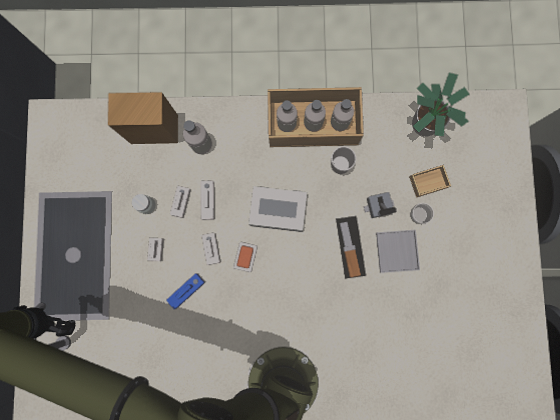

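View pics/scene0.png

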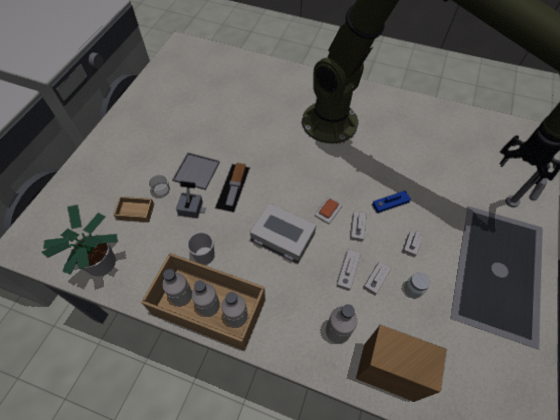

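```bash
cat > h.py <<'E'
from workcell import readout, eyes, arm
import cv2, numpy as np
from scipy.spatial.transform import Rotation as Rn
def snap(n,save=None):
    s=eyes.snapshot(n)
    if save: cv2.imwrite(f"pics/{save}.png",s["color"])
    return s
def px2w(s,uv,z):
    uv=np.array(uv,float).reshape(-1,1,2)
    n=cv2.undistortPoints(uv,s["camera_matrix"],np.array(s["D"])).reshape(-1,2)
    R=cv2.Rodrigues(np.array(s["rvec"]))[0]; t=np.array(s["tvec"]).ravel()
    c=-R.T@t; d=np.c_[n,np.ones(len(n))]@R
    k=(z-c[2])/d[:,2]
    return c+d*k[:,None]
def w2px(s,P):
    return cv2.projectPoints(np.array(P,float).reshape(-1,1,3),np.array(s["rvec"]),np.array(s["tvec"]),s["camera_matrix"],np.array(s["D"]))[0].reshape(-1,2)
def rect(s,m,z):
    "largest contour of mask, projected to plane z -> centre, size, yaw of long axis (deg)"
    c=max(cv2.findContours(m.astype(np.uint8),cv2.RETR_EXTERNAL,cv2.CHAIN_APPROX_NONE)[0],key=cv2.contourArea)
    w=px2w(s,c.reshape(-1,2),z)[:,:2]*1000
    (cx,cy),(a,b),th=cv2.minAreaRect(w.astype(np.float32))
    if b>a: a,b,th=b,a,th+90
    return round(cx,1),round(cy,1),round(a,1),round(b,1),round((th+90)%180-90,1)
E
cat > list.py <<'E'
from h import *
import sys
s=snap("top")
Z=dict(doser=.064,isolator=.045,mat=.003,tray=.012,blade=.01,refill1=.024,short1=.024,long1=.024,jar=.075,scoop=.05,soapdish=.026,caddy=.035,pegcup=.09,toggle=.1)
for q in sys.argv[1:] or Z:
    for d in eyes.outline_of("top",q):
        if d["conf"]>.2: print(q,round(d["conf"],2),np.round(d["location"]),d["pixels"].sum(),rect(s,d["pixels"],Z[q]))
E
python3 list.py
```

```text
doser 0.8 [276. 207.] 2207 (549.8, 1.7, 176.7, 133.3, 82.8)
isolator 0.96 [381. 206.] 556 (557.1, -323.6, 94.4, 72.6, -78.6)
mat 0.97 [350. 239.] 923 (426.7, -233.3, 205.5, 75.6, 6.6)
mat 0.4 [348. 255.] 487 (417.6, -226.9, 178.1, 35.2, 11.2)
tray 0.78 [398. 247.] 1486 (409.5, -385.7, 130.2, 126.6, 1.8)
blade 0.95 [348. 254.] 536 (417.3, -227.1, 180.5, 39.0, 10.1)
refill1 0.79 [212. 249.] 467 (426.7, 223.5, 102.9, 49.9, 11.3)
refill1 0.7 [206. 201.] 560 (587.0, 236.4, 126.9, 46.2, -0.1)
refill1 0.62 [179. 203.] 407 (583.0, 327.2, 97.8, 46.5, -13.7)
short1 0.83 [153. 246.] 324 (430.5, 405.6, 74.4, 46.9, -3.2)
short1 0.56 [214. 248.] 428 (428.0, 224.9, 99.6, 46.3, 11.1)
short1 0.22 [275. 209.] 2195 (554.5, 3.4, 179.4, 134.7, 82.4)
long1 0.82 [207. 204.] 544 (585.3, 238.0, 123.5, 49.3, -0.1)
long1 0.58 [188. 289.] 541 (294.2, 307.4, 129.4, 43.6, -48.8)
jar 0.7 [143. 203.] 352 (571.1, 430.7, 75.1, 54.9, 62.4)
jar 0.7 [382. 208.] 605 (552.6, -317.3, 92.8, 77.3, -72.7)
scoop 0.58 [422. 211.] 417 (525.9, -459.5, 71.5, 70.3, -3.0)
scoop 0.37 [180. 201.] 389 (580.2, 321.3, 96.2, 43.1, -16.0)
soapdish 0.67 [247. 258.] 544 (399.5, 111.2, 94.6, 63.0, -15.4)
caddy 0.84 [426. 179.] 819 (634.9, -494.6, 119.5, 77.2, -74.9)
caddy 0.51 [348. 254.] 550 (417.9, -223.5, 178.9, 37.5, 12.0)
pegcup 0.88 [343. 159.] 506 (697.2, -207.0, 81.3, 76.2, -1.8)
toggle 0.43 [385. 213.] 130 (535.4, -341.3, 52.7, 34.6, 87.4)
```

The top view shows the doser at (278,208), the isolator at (381,205), the blade on its mat at (350,250) and the tray at (398,250). There are four white cartridges: about 100 mm at (212,249) and (180,202), 127 mm at (207,200) (long), and 74 mm at (154,248) (short). The blue one at (186,290) is a look-alike. In the scene view the hinge lugs are on the doser's side away from the robot. I'll move across and look with the wrist camera.

```bash
python3 -m jog '[[-0.95,-0.82,0,0,-1],[-0.95,-0.82,0,0,-1],[-0.95,-0.82,0,0,-1],[-0.95,-0.82,0,0,-1],[-0.95,-0.82,0,0,-1],[-0.95,-0.82,0,0,-1],[-0.95,-0.82,0,0,-1],[-0.95,-0.82,0,0,-1],[-0.95,-0.82,0,0,-1],[-0.95,-0.82,0,0,-1],[-0.95,-0.82,0,0,-1],[-0.95,-0.82,0,0,-1]]'
python3 -m jog '[[0,0,0,0.088,-1],[0,0,0,0.088,-1],[0,0,0,0.088,-1],[0,0,0,0.088,-1],[0,0,0,0.088,-1],[0,0,0,0.088,-1],[0,0,0,0.088,-1],[0,0,0,0.088,-1],[0,0,0,0.088,-1],[0,0,0,0.088,-1],[0,0,0,0.088,-1],[0,0,0,0.088,-1]]'
python3 -m jog '[[0,0,0,0.088,-1],[0,0,0,0.088,-1],[0,0,0,0.088,-1],[0,0,0,0,-1],[0,0,0,0,-1]]'
cat > st.py <<'E'
from h import *
import sys
def st():
    o=readout.get_obs(); R=Rn.from_rotvec(o["eef_rot"]).as_matrix(); return o,o["tool_pos"],R
def to(x,y,z,yaw=None):
    "mm, deg -> tool-unit displacement"
    o,p,R=st(); yw=np.degrees(np.arctan2(R[1,0],R[0,0]))
    print("t",round(o["time"],2),"tcp",np.round(p*1000,1),"yaw",round(yw,1),"tilt",np.round(np.degrees(np.arccos(-R[2,2])),2),"open",round(o["opening"]*1000,1),"F",np.round(o["wrist_force"],1),"q7",round(o["qpos"][6],2))
    d=np.array([x,y,z])/1000-p
    R2=R
    if yaw is not None:
        dy=(yw-yaw+180)%360-180; print("spin total",round(dy/120,3)); R2=R@Rn.from_euler('z',dy,degrees=True).as_matrix()
    print("units before spin",np.round(R.T@d/.03,2),"after spin",np.round(R2.T@d/.03,2))
if __name__=="__main__": to(*map(float,sys.argv[1:]))
E
python3 st.py 500 0 230 -7; python3 - <<'E'
from h import *
s=snap("wrist","w1"); R=cv2.Rodrigues(s["rvec"])[0]; print(-R.T@s["tvec"].ravel(), R[2])
s=snap("top","top1")
E
python3 list.py doser isolator tray blade refill1
```

```text
time: 2.35
tool_pos: [0.4499, 0.2012, 0.2316]
eef_rot: [0.594, 3.084, 0.001]
wrist_force: [-0.1, -0.1, -0.2]
opening: 0.0857
grasp_force: 0.0
time: 3.85
tool_pos: [0.4494, 0.2023, 0.2315]
eef_rot: [-3.026, -0.843, -0.001]
wrist_force: [0.2, -0.2, 0.5]
opening: 0.0855
grasp_force: 0.0
time: 4.47
tool_pos: [0.4494, 0.2023, 0.2314]
eef_rot: [-3.141, 0.001, -0.0]
wrist_force: [-0.3, 0.1, -0.4]
opening: 0.0856
grasp_force: 0.0
t 4.47 tcp [449.4 202.3 231.4] yaw -0.0 tilt 0.02 open 85.6 F [-0.3  0.1 -0.4] q7 -2.05
spin total 0.058
units before spin [1.69 6.74 0.05] after spin [2.49 6.49 0.05]
[0.53200248 0.20158145 0.37440453] [-0.31869539  0.00177731 -0.94785552]
doser 0.76 [275. 207.] 2153 (548.7, 2.9, 173.6, 130.2, 82.7)
doser 0.32 [342. 159.] 516 (706.9, -207.2, 86.5, 75.8, -46.1)
isolator 0.67 [380. 207.] 620 (556.2, -325.3, 103.5, 75.3, -79.8)
isolator 0.43 [279. 208.] 2191 (550.9, 2.1, 178.9, 133.8, 82.4)
tray 0.74 [279. 208.] 2180 (556.4, 3.8, 180.0, 135.7, 82.5)
tray 0.58 [399. 250.] 1561 (408.6, -385.5, 131.1, 130.4, 3.6)
tray 0.4 [387. 213.] 74 (544.0, -360.6, 45.5, 30.3, 79.4)
blade 0.71 [350. 253.] 581 (416.8, -227.5, 182.9, 39.9, 10.8)
refill1 0.6 [180. 191.] 136 (611.6, 319.8, 44.1, 43.2, 76.3)
refill1 0.57 [217. 252.] 151 (415.5, 209.3, 67.3, 27.0, 8.1)
```

View pics/w1.png

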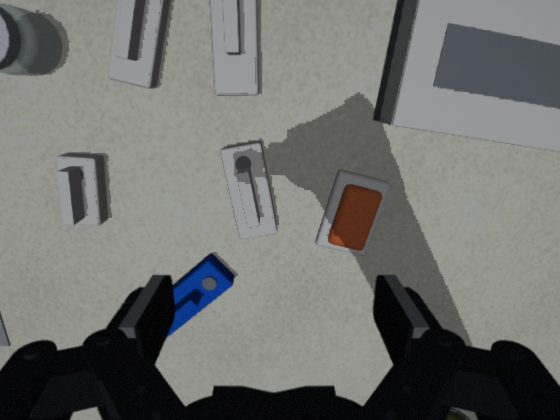

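The wrist view shows the long cartridge at (235,45), a middle one at (137,40), the other middle one at (248,190), the short one at (82,188) and the blue look-alike at (200,293). Next I'll look at the doser and then the isolator.

```bash
python3 -m jog '[[0.33,0.95,0,0,1],[0.33,0.95,0,0,1],[0.33,0.95,0,0,1],[0.33,0.95,0,0,1],[0.33,0.95,0,0,1],[0.33,0.95,0,0,1],[0.33,0.95,0,0,1],[0,0,0,0,1]]' 20
python3 - <<'E'
from h import *
s=snap("wrist","w2")
for q,z in (("doser",.064),("cover",.064)):
    for d in eyes.outline_of("wrist",q)[:2]: print(q,round(d["conf"],2),np.round(d["location"]),rect(s,d["pixels"],z))
np.savez("w2.npz",**{k:np.array(v) for k,v in s.items()})
E
python3 -m jog '[[-0.4,1,0,0,1],[-0.4,1,0,0,1],[-0.4,1,0,0,1],[-0.4,1,0,0,1],[-0.4,1,0,0,1],[-0.4,1,0,0,1],[-0.4,1,0,0,1],[0,1,0,0,1],[0,1,0,0,1],[0,0,0,0,1]]'
python3 st.py 440 -270 231 0
python3 - <<'E'
from h import *
s=snap("wrist","w3")
for q,z in (("isolator",.045),("toggle",.1),("blade",.02),("tray",.012),("mat",.003)):
    for d in eyes.outline_of("wrist",q)[:2]: print(q,round(d["conf"],2),np.round(d["location"]),rect(s,d["pixels"],z))
np.savez("w3.npz",**{k:np.array(v) for k,v in s.items()})
cv2.imwrite("pics/w23.png",np.hstack([cv2.resize(cv2.imread("pics/w2.png"),(400,300)),cv2.resize(s["color"],(400,300))]))
E
```

```text
time: 5.88
tool_pos: [0.5183, -0.0003, 0.2314]
eef_rot: [3.141, -0.013, 0.001]
wrist_force: [-0.1, 0.2, -0.9]
opening: -0.0
grasp_force: 0.0
doser 0.75 [266. 139.] (555.8, 4.5, 174.9, 130.3, 82.4)
cover 0.76 [266. 140.] (553.4, 4.7, 173.8, 123.6, 82.3)
time: 7.28
tool_pos: [0.4327, -0.2683, 0.2314]
eef_rot: [3.141, -0.009, -0.0]
wrist_force: [0.1, 0.2, -0.4]
opening: 0.0001
grasp_force: 0.0
t 7.28 tcp [ 432.7 -268.3  231.4] yaw -0.3 tilt 0.04 open 0.1 F [ 0.1  0.2 -0.4] q7 -1.07
spin total -0.003
units before spin [0.24 0.06 0.01] after spin [0.24 0.06 0.01]
isolator 0.74 [345.  44.] (553.3, -331.0, 103.6, 69.6, -89.7)
toggle 0.89 [362.  64.] (532.3, -337.7, 52.7, 39.3, 74.8)
blade 0.95 [231. 191.] (418.3, -225.7, 180.5, 39.7, 10.1)
tray 0.81 [382. 192.] (409.9, -384.5, 133.9, 130.5, 2.7)
tray 0.66 [46. 66.] (540.7, -38.6, 131.8, 95.8, -7.9)
mat 0.82 [250. 150.] (427.1, -232.0, 200.3, 70.8, 6.9)
mat 0.22 [487.  74.] (526.7, -483.1, 93.2, 78.4, -63.2)
```

View pics/w23.png

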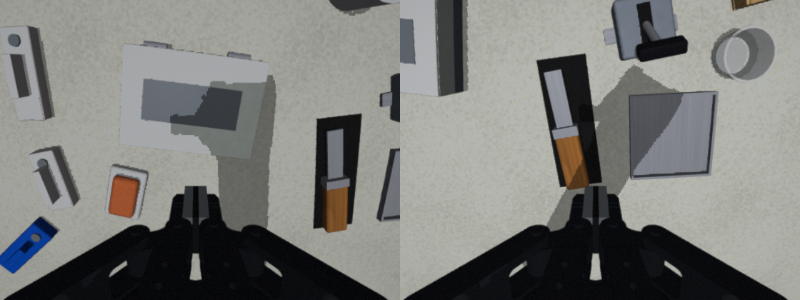

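The wrist crops show the blade on its mat with its tip away from the robot, the tray, and the toggle's T grip leaning towards the robot at about (662,46). I'll push it to OFF.

```bash
python3 -m jog '[[0.47,0.9,0.8,0,1],[0.47,0.9,0.8,0,1],[0.47,0.9,0.8,0,1],[0,0,0.8,0,1],[0,0,0.8,0,1],[0,0,0.8,0,1],[0,0,0,0,1]]' && python3 -m jog '[[0.5,-0.09,0,0,1],[0.5,-0.09,0,0,1],[0.5,-0.09,0,0,1],[0.5,-0.09,0,0,1],[0.5,-0.09,0,0,1],[0.5,-0.09,0,0,1],[0,0,0,0,1],[0,0,0,0,1]]' && python3 - <<'E'
from h import *
s=snap("top"); c=cv2.resize(s["color"][140:290,310:460],(600,600)); cv2.imwrite("pics/iso1.png",c)
E
```

```text
time: 8.45
tool_pos: [0.4741, -0.3465, 0.0855]
eef_rot: [-3.139, 0.004, 0.006]
wrist_force: [-0.9, 0.3, 0.8]
opening: 0.0003
grasp_force: 0.0
time: 9.45
tool_pos: [0.5645, -0.3328, 0.0872]
eef_rot: [3.142, -0.007, -0.001]
wrist_force: [-0.2, 0.6, -0.0]
opening: 0.0
grasp_force: 0.0
```

View pics/iso1.png

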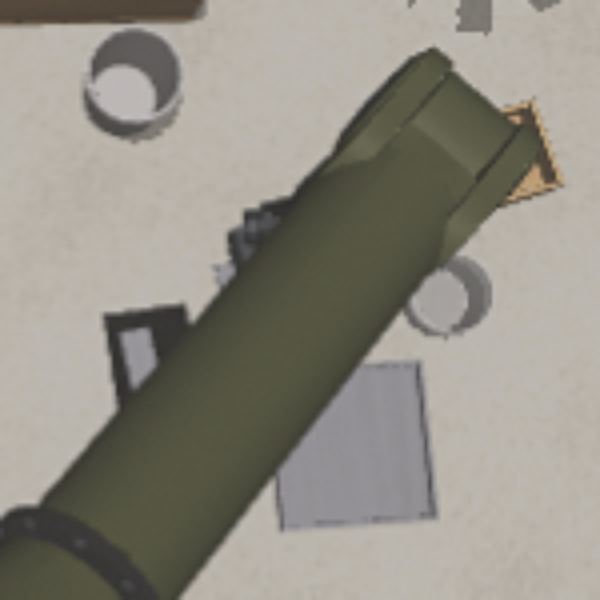

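```bash
python3 -m jog '[[-0.3,0,0,0,1],[0,0,-1,0,1],[0,0,-1,0,1],[0,0,-1,0,-1],[0,0,-1,0,-1],[-1,-0.7,0,0,-1],[-1,-0.7,0,0,-1],[-1,-0.7,0,-0.02,-1],[-1,-0.7,0,-0.02,-1],[-1,-0.7,0,-0.02,-1],[0,0,0,-0.02,-1],[0,0,0,0,-1]]' && python3 st.py 408 -228 203 10 && python3 - <<'E'
from h import *
s=snap("wrist","w4")
for q,z in (("isolator",.045),("toggle",.1),("blade",.02),("mat",.003),("tray",.012)):
    for d in eyes.outline_of("wrist",q)[:1]: print(q,round(d["conf"],2),np.round(d["location"]),rect(s,d["pixels"],z))
E
```

```text
time: 11.0
tool_pos: [0.403, -0.2307, 0.2073]
eef_rot: [-3.13, -0.256, -0.002]
wrist_force: [-1.4, -0.3, 0.7]
opening: 0.0858
grasp_force: 0.0
t 11.0 tcp [ 403.  -230.7  207.3] yaw 9.3 tilt 0.12 open 85.8 F [-1.4 -0.3  0.7] q7 -1.02
spin total -0.006
units before spin [ 0.18 -0.06  0.14] after spin [ 0.18 -0.06  0.14]
isolator 0.85 [416.  33.] (546.0, -319.9, 93.3, 50.1, -79.1)
toggle 0.88 [435.  11.] (552.4, -311.8, 17.1, 8.9, -20.5)
blade 0.83 [269. 166.] (418.1, -224.4, 180.6, 37.1, 10.9)
mat 0.96 [293. 125.] (426.5, -232.0, 200.9, 72.2, 6.6)
tray 0.71 [426. 193.] (409.4, -383.0, 132.6, 130.9, 2.6)
```

View pics/w4.png

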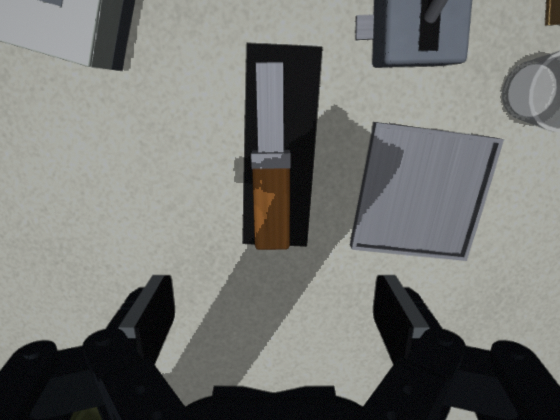

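The toggle stem at (432,10) now leans away, so it is OFF. The blade is lined up at (270,160), so I'll descend and grip the handle.

```bash
python3 -m jog '[[0.2,-0.08,0.9,-0.006,-1],[0,0,0.9,0,-1],[0,0,0.9,0,-1],[0,0,0.9,0,-1],[0,0,0.9,0,-1],[0,0,0.9,0,-1],[0,0,0.9,0,-1],[0,0,0.5,0,-1],[0,0,0,0,-1]]' && python3 st.py 408 -227 3 10 && python3 -m jog '[[0,0,0,0,1],[0,0,0,0,1],[0,0,0,0,1],[0,0,0,0,1],[0,0,0,0,1],[0,0,0,0,1]]' 100
```

```text
time: 12.42
tool_pos: [0.4086, -0.2273, 0.0025]
eef_rot: [-3.129, -0.276, 0.004]
wrist_force: [0.5, -0.4, 0.2]
opening: 0.0853
grasp_force: 0.0
t 12.43 tcp [ 408.6 -227.3    2.5] yaw 10.1 tilt 0.15 open 85.3 F [ 0.5 -0.4  0.2] q7 -0.74
spin total 0.001
units before spin [-0.02 -0.01 -0.02] after spin [-0.02 -0.01 -0.02]
time: 13.18
tool_pos: [0.4103, -0.2276, 0.0045]
eef_rot: [3.129, 0.277, 0.003]
wrist_force: [-1.9, 0.8, 6.5]
opening: 0.0336
grasp_force: 100.2
```

Gripped. I'll lift, carry it towards the notch, and test how near the base the arm can get.

```bash
python3 -m jog '[[0,0,-1,0,1],[0,0,-1,0,1],[0,0,-1,0,1],[0.18,-0.9,-0.3,0,1],[0.18,-0.9,0,0,1],[0.18,-0.9,0,0,1],[0.18,-0.9,0,0,1],[0.18,-0.9,0,0,1],[0.18,-0.9,0,0,1],[0.18,-0.9,0,0,1],[0,0,0,0,1]]' && python3 -m jog '[[0,0,0,-0.06,1],[0,0,0,-0.06,1],[0,0,0,-0.06,1],[0,0,0,0,1]]' && python3 st.py 412 -32 110 32 && python3 -c "
from h import *
print(readout.get_obs()['qpos'].round(2))
s=snap('wrist','w5')
for d in eyes.outline_of('wrist','blade')[:1]: print(d['conf'],rect(s,d['pixels'],readout.get_obs()['tool_pos'][2]+.008))
"
```

```text
time: 14.55
tool_pos: [0.4132, -0.0328, 0.1024]
eef_rot: [-3.128, -0.282, -0.0]
wrist_force: [0.6, -0.1, -1.1]
opening: 0.0338
grasp_force: 100.2
time: 15.05
tool_pos: [0.4133, -0.0354, 0.1024]
eef_rot: [-3.023, -0.854, -0.0]
wrist_force: [-0.7, 0.3, -1.2]
opening: 0.0338
grasp_force: 100.4
t 15.05 tcp [413.3 -35.4 102.4] yaw 31.6 tilt 0.01 open 33.8 F [-0.7  0.3 -1.2] q7 -1.06
spin total -0.004
units before spin [ 0.02 -0.12 -0.25] after spin [ 0.02 -0.12 -0.25]
[-0.6  -0.11  0.59  2.18  0.07  1.06 -1.06]
0.65 (430.9, -25.9, 159.4, 40.5, 30.4)
```

View pics/w5.png

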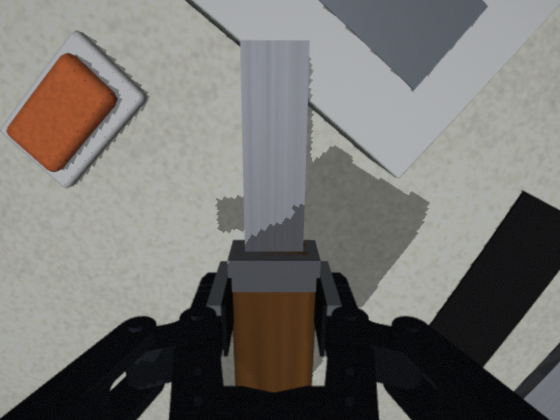

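The blade is held straight. Its tip is at (275,41), and the doser's front edge runs from (190,0) to (397,178).

```bash
python3 - <<'E'
from h import *
from st import st
s=snap('wrist'); o,p,R=st()
for z in (.113,): 
    c=px2w(s,[[242,41],[309,41],[245,250],[304,250]],z); print(np.round((c-p)@R*1000,1))
# doser front top edge and corner
print(np.round(px2w(s,[[190,0],[397,178],[299,93]],.064)*1000,1))
C=np.array([553.4,4.7]);a=np.radians(-7.7);f=np.array([np.cos(a),np.sin(a)]);l=np.array([-f[1],f[0]])
print("pred corner",C-62*f-87*l)
E
```

```text
[[ 98.5  -9.9 -10.6]
 [ 98.5  13.3 -10.6]
 [ 19.2 -10.9 -10.6]
 [ 19.2  13.5 -10.6]]
[[498.1  61.3  64. ]
 [480.4 -71.8  64. ]
 [489.2  -4.2  64. ]]
pred corner [480.30224349 -73.20839488]
```

```bash
python3 -m jog '[[-0.33,-0.4,0,0,1],[0,0,0.7,0,1],[0,0,0.7,0,1],[0,0,0.7,0,1],[0,0,0.4,0,1],[0,0,0.2,0,1],[0,0,0,0,1],[0,0,0,0,1]]' && python3 st.py 398.5 -30 21.5 32
```

```text
time: 16.2
tool_pos: [0.3993, -0.0296, 0.0219]
eef_rot: [3.022, 0.858, 0.002]
wrist_force: [0.1, 0.1, -1.4]
opening: 0.034
grasp_force: 100.3
t 16.2 tcp [399.3 -29.6  21.9] yaw 31.7 tilt 0.07 open 34.0 F [ 0.1  0.1 -1.4] q7 -1.0
spin total -0.003
units before spin [-0.03 -0.    0.01] after spin [-0.03 -0.    0.01]
```

```bash
python3 -m jog '[[0.12,0.1,0,0,1],[0.12,0.1,0,0,1],[0.12,0.1,0,0,1],[0,0,0,0,1]]' && python3 -m jog '[[0,0,-0.15,0,1],[0.03,0.03,-0.2,0,1],[0.03,0.03,-0.2,0,1],[0.03,0.03,-0.2,0,1],[0.03,0.03,-0.2,0,1],[0.05,0.04,-0.2,0,1],[0.05,0.04,-0.2,0,1],[0.06,0.05,-0.2,0,1],[0,0,0,0,1]]' && python3 -c "
from h import *
s=snap('wrist','w6'); snap('scene','s6')
cv2.imwrite('pics/w6c.png',np.hstack([cv2.resize(s['color'],(400,300)),cv2.resize(cv2.imread('pics/s6.png')[140:290,190:390],(400,300))]))
"
```

```text
time: 16.7
tool_pos: [0.4131, -0.0317, 0.0214]
eef_rot: [3.022, 0.858, 0.0]
wrist_force: [0.2, 0.1, -1.9]
opening: 0.0336
grasp_force: 100.3
time: 17.82
tool_pos: [0.4249, -0.0337, 0.0686]
eef_rot: [3.022, 0.858, 0.004]
wrist_force: [-0.1, 0.0, -1.7]
opening: 0.0342
grasp_force: 100.0
```

View pics/w6c.png

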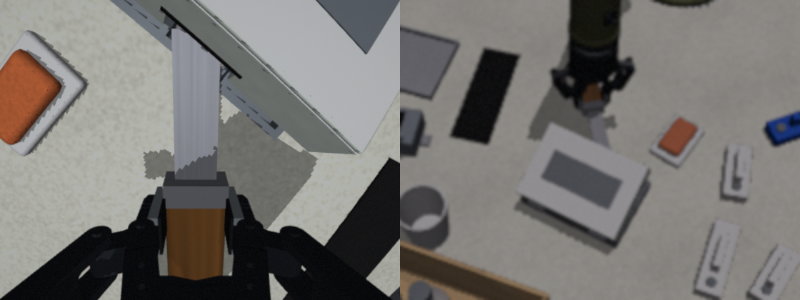

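The blade is under the notch and the cover is up by roughly 0.35 rad. I'll continue along the arc.

```bash
python3 -m jog '[[0.155,0.127,0,0,1],[0.155,0.127,0,0,1],[0.11,0.09,-0.25,0,1],[0.11,0.09,-0.25,0,1],[0.15,0.12,-0.25,0,1],[0.15,0.12,-0.25,0,1],[0.17,0.14,-0.21,0,1],[0.17,0.14,-0.21,0,1],[0.18,0.15,-0.15,0,1],[0.18,0.15,-0.15,0,1],[0.18,0.15,-0.15,0,1]]' && python3 -m jog '[[0.18,0.15,0,0,1],[0.18,0.15,0,0,1],[0.18,0.15,0,0,1],[0.18,0.15,0,0,1],[0.18,0.15,0,0,1],[0.18,0.15,0,0,1]]' && python3 st.py 0 0 0 && python3 -c "
from h import *
s=snap('wrist','w7'); snap('scene','s7')
cv2.imwrite('pics/w7c.png',np.hstack([cv2.resize(s['color'],(400,300)),cv2.resize(cv2.imread('pics/s7.png')[140:290,190:390],(400,300))]))
"
```

```text
time: 19.3
tool_pos: [0.4881, -0.0418, 0.1241]
eef_rot: [-3.02, -0.858, 0.006]
wrist_force: [-6.6, 5.2, 0.5]
opening: 0.034
grasp_force: 100.7
time: 20.05
tool_pos: [0.5317, -0.0489, 0.1237]
eef_rot: [3.022, 0.857, -0.001]
wrist_force: [-1.9, 0.3, -1.4]
opening: 0.0335
grasp_force: 101.7
t 20.05 tcp [531.7 -48.9 123.7] yaw 31.7 tilt 0.04 open 33.5 F [-1.9  0.3 -1.4] q7 -0.87
units before spin [-14.22 -10.7    4.13] after spin [-14.22 -10.7    4.13]
```

View pics/w7c.png

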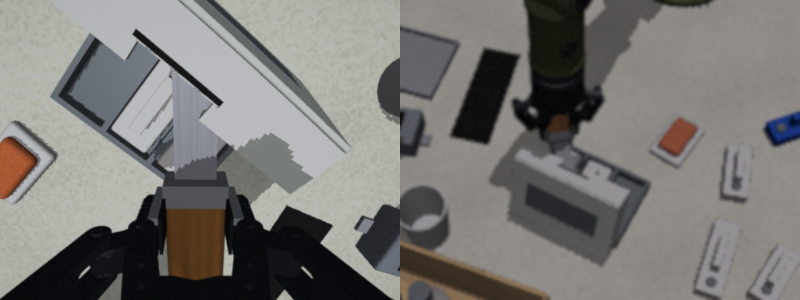

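The cover is at about 1.2 rad with the blade tip inside it. I'll push on towards the stop.

```bash
python3 -m jog '[[0.15,0.125,0,0,1],[0.15,0.125,0,0,1],[0.15,0.125,0,0,1],[0.1,0.08,0,0,1],[0.1,0.08,0,0,1],[0,0,0,0,1]]' && python3 -c "
from h import *
s=snap('wrist','w8'); snap('scene','s8')
cv2.imwrite('pics/w8c.png',np.hstack([cv2.resize(s['color'],(400,300)),cv2.resize(cv2.imread('pics/s8.png')[140:290,190:390],(400,300))]))
"
```

```text
time: 20.9
tool_pos: [0.557, -0.0519, 0.1241]
eef_rot: [3.022, 0.858, 0.002]
wrist_force: [-0.2, 0.1, -1.6]
opening: 0.0341
grasp_force: 101.6
```

View pics/w8c.png

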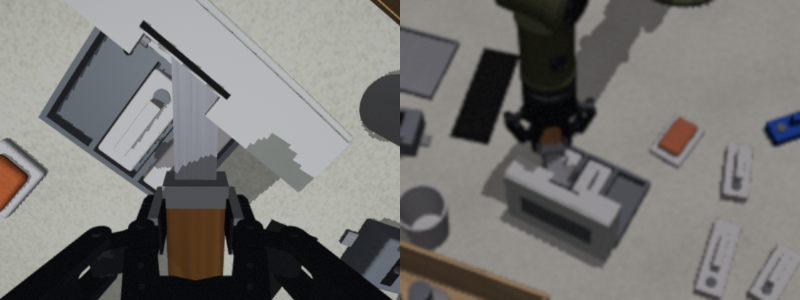

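```bash
python3 -m jog '[[0.15,0.125,0,0,1],[0,0,0,0,1],[-0.4,-0.33,0,0,1],[-0.6,-0.5,0,0,1],[-0.6,-0.5,0,0,1],[-0.92,0.64,0,0,1],[-0.92,0.64,0,0,1],[-0.92,0.64,0,0,1],[-0.92,0.64,0,0,1],[-0.92,0.64,0,0,1],[-0.92,0.64,0,0,1],[0,0,0,0,1]]' && python3 -m jog '[[0,0,0,0.06,1],[0,0,0,0.06,1],[0,0,0,0.06,1],[0,0,0,0,1]]'; python3 st.py 410 -228 4.5 10;python3 - <<'E'
from h import *
s=snap("top"); c=cv2.resize(s["color"][150:270,220:380],(800,600)); cv2.imwrite("pics/top9.png",c)
for q,z in (("refill1",.024),("doser",.024),("cover",.15)):
    for d in eyes.outline_of("top",q):
        print(q,round(d["conf"],2),np.round(d["location"]),rect(s,d["pixels"],z))
E
```

```text
time: 22.5
tool_pos: [0.4184, -0.2315, 0.1242]
eef_rot: [3.024, 0.849, 0.003]
wrist_force: [0.8, 0.8, -1.7]
opening: 0.0337
grasp_force: 101.7
time: 23.0
tool_pos: [0.4202, -0.228, 0.124]
eef_rot: [-3.128, -0.28, -0.002]
wrist_force: [0.7, -0.1, -1.6]
opening: 0.0336
grasp_force: 101.7
t 23.0 tcp [ 420.2 -228.   124. ] yaw 10.2 tilt 0.08 open 33.6 F [ 0.7 -0.1 -1.6] q7 -0.92
spin total 0.002
units before spin [-0.34 -0.06  3.98] after spin [-0.34 -0.06  3.98]
refill1 0.73 [180. 201.] (584.7, 326.3, 101.5, 48.9, -13.5)
refill1 0.57 [210. 246.] (427.3, 225.7, 99.2, 47.5, 10.6)
doser 0.57 [272. 194.] (586.3, 3.0, 198.3, 192.1, -7.4)
cover 0.65 [278. 181.] (621.8, -5.0, 170.8, 67.0, 81.5)
cover 0.59 [381. 204.] (546.9, -298.7, 89.8, 77.7, -78.8)
cover 0.21 [409. 254.] (403.5, -371.1, 119.2, 83.3, 1.6)
```

View pics/top9.png

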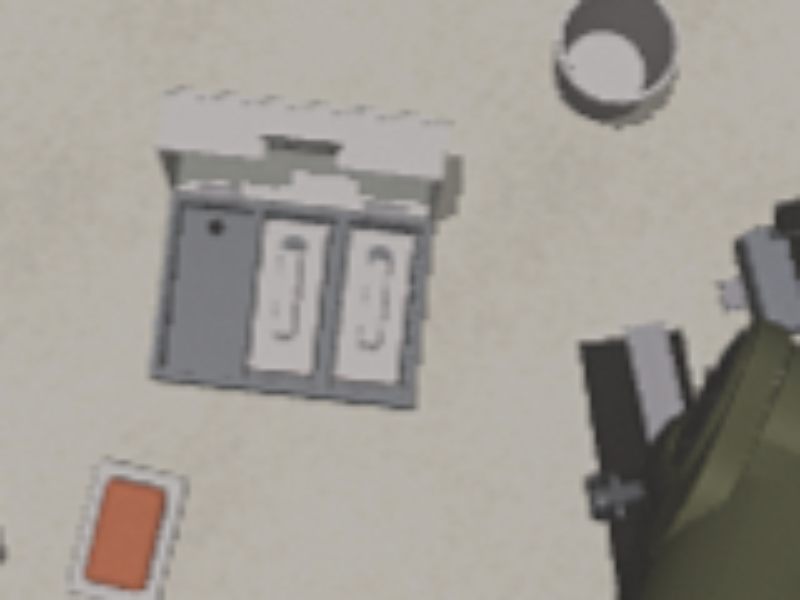

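The cover stands open. There are spent cartridges in the middle bay (290,298) and the right bay (375,305) of the crop, and the left bay is empty. I'll check the hood angle by projection and put the blade down.

```bash
python3 - <<'E'
from h import *
s=snap("top")
C=np.array([553.4,4.7]);a=np.radians(-7.7);f=np.array([np.cos(a),np.sin(a)]);l=np.array([-f[1],f[0]])
def W(x,y,z): return [*(C+f*x+l*y)/1000,z/1000]
for th in (1.2,1.35,1.5,1.6):
    P=[]
    for h in (39,-1):
        x=62-124*np.cos(th)+h*np.sin(th); z=25+124*np.sin(th)+h*np.cos(th)
        P+=[W(x,87,z),W(x,-87,z)]
    print(th,((w2px(s,P)-[220,150])*5).round().tolist())
print(((w2px(s,[W(-62,87,24),W(-62,-87,24)])-[220,150])*5).round().tolist())
E
python3 -m jog '[[-0.34,-0.06,0.9,0,1],[0,0,0.9,0,1],[0,0,0.9,0,1],[0,0,0.8,0,1],[0,0,0.25,0,1],[0,0,0.15,0,1],[0,0,0,0,1]]' && python3 -m jog '[[0,0,0,0,-0.3],[0,0,0,0,-0.3],[0,0,0,0,-0.3],[0,0,0,0,-0.3]]'
```

```text
1.2 [[151.0, 160.0], [438.0, 192.0], [145.0, 224.0], [430.0, 257.0]]
1.35 [[155.0, 128.0], [441.0, 160.0], [148.0, 194.0], [434.0, 226.0]]
1.5 [[159.0, 98.0], [444.0, 130.0], [151.0, 164.0], [437.0, 196.0]]
1.6 [[162.0, 80.0], [446.0, 111.0], [154.0, 144.0], [439.0, 176.0]]
[[145.0, 371.0], [409.0, 401.0]]
time: 24.12
tool_pos: [0.4101, -0.2292, 0.0074]
eef_rot: [3.129, 0.277, 0.001]
wrist_force: [0.1, -0.1, -1.6]
opening: 0.0337
grasp_force: 101.7
time: 24.62
tool_pos: [0.4097, -0.229, 0.0071]
eef_rot: [-3.129, -0.277, -0.001]
wrist_force: [0.5, 0.1, -0.9]
opening: 0.0556
grasp_force: 0.0
```

```bash
python3 -m jog '[[0,0,-0.7,0,-1],[0,0,-1,0,-1],[0,0,-1,0,-1],[0.6,-0.85,-0.9,0,-1],[0.6,-0.85,-0.9,0,-1],[0.6,-0.85,-0.9,0,-1],[0.6,-0.85,-0.9,0,-1],[0.6,-0.85,-0.6,0,-1],[0.6,-0.85,-0.3,0,-1],[0.6,-0.85,0,0,-1],[0.6,-0.85,0,0,-1],[0,0,0,0,-1]]' && python3 -m jog '[[0,0,0,0.075,-1],[0,0,0,0.074,-1],[0,0,0,0,-1],[0,0,0,0,-1]]'; python3 st.py 518 5 225 -7.7;cat > w.py <<'E'
from h import *
import sys
s=snap("wrist",sys.argv[1])
Z=dict(blade=.02,mat=.003,tray=.012,doser=.024)
C=np.array([553.4,4.7]);a=np.radians(-7.7);f=np.array([np.cos(a),np.sin(a)]);l=np.array([-f[1],f[0]])
for q in sys.argv[3:]:
    for d in eyes.outline_of("wrist",q):
        if d["conf"]>.2:
            r=rect(s,d["pixels"],Z.get(q,float(sys.argv[2]))); e=np.array(r[:2])-C
            print(q,round(d["conf"],2),np.round(d["location"]),r,"in doser",np.round([e@f,e@l],1))
E
python3 w.py w10 .03 refill1 spent1 doser
```

```text
time: 26.12
tool_pos: [0.5161, 0.0002, 0.2224]
eef_rot: [3.129, 0.284, -0.001]
wrist_force: [1.0, -0.8, -0.3]
opening: 0.0856
grasp_force: 0.0
time: 26.62
tool_pos: [0.5154, -0.0033, 0.2228]
eef_rot: [3.134, -0.21, -0.0]
wrist_force: [0.5, -0.4, 0.0]
opening: 0.0855
grasp_force: 0.0
t 26.62 tcp [515.4  -3.3 222.8] yaw -7.7 tilt 0.01 open 85.5 F [ 0.5 -0.4  0. ] q7 -1.73
spin total 0.0
units before spin [ 0.05 -0.29 -0.07] after spin [ 0.05 -0.29 -0.07]
refill1 0.62 [ 81. 270.] (435.7, 219.0, 101.7, 62.1, 9.5) in doser [-145.4  196.6]
spent1 0.85 [257. 135.] (554.1, 7.3, 98.1, 44.0, -7.4) in doser [0.3 2.7]
spent1 0.83 [314. 134.] (547.1, -49.0, 99.2, 44.3, -8.2) in doser [  1.  -54.1]
doser 0.59 [234.  60.] (584.4, 8.5, 275.1, 186.4, 82.0) in doser [30.2  7.9]
```

View pics/w10.png

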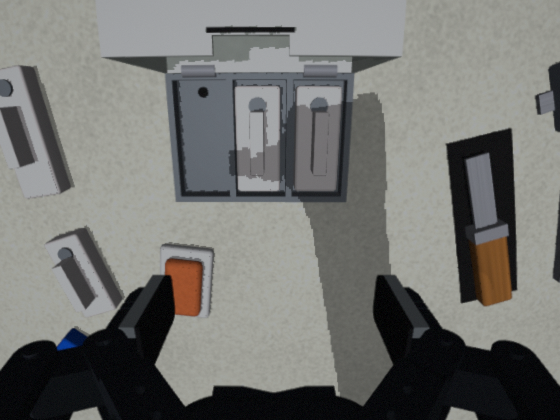

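The wrist view shows spent cartridges at (258,140) and (319,140), with the left bay at (205,135) empty. The blade lies on its mat at (487,230). I'll turn the camera side away from the hood before reaching in.

```bash
python3 - <<'E'
from h import *
s=snap("wrist"); c=px2w(s,[[178,202],[347,202],[352,73],[167,73]],.024)*1000; print(c.round(1)); print(c[:2,:2].mean(0)+62*np.array([.991,-.134]))
E
python3 -m jog '[[0,0,0,-0.088,-1],[0,0,0,-0.088,-1],[0,0,0,-0.088,-1],[0,0,0,-0.088,-1],[0,0,0,-0.088,-1],[0,0,0,-0.088,-1],[0,0,0,-0.088,0.1],[0,0,0,-0.088,0.1],[0,0,0,-0.088,0.1],[0,0,0,-0.088,0.1],[0,0,0,-0.088,0.1],[0,0,0,-0.088,0.1]]';python3 -m jog '[[0,0,0,-0.088,0.1],[0,0,0,-0.088,0.1],[0,0,0,-0.088,0.1],[0,0,0,-0.088,0.1],[0,0,0,-0.088,0.1],[0,0,0,0,0.1]]'; python3 st.py 554 6.5 120 172.5; python3 w.py w11 .03 spent1;  python3 list.py tray; python3 list.py refill1 
```

```text
[[502.6  97.4  24. ]
 [479.3 -73.9  24. ]
 [602.7 -87.5  24. ]
 [625.9  80.7  24. ]]
[552.38977975   3.45405222]
time: 28.38
tool_pos: [0.5155, -0.0029, 0.2229]
eef_rot: [1.587, 2.711, 0.0]
wrist_force: [-0.3, 0.4, 0.2]
opening: 0.0386
grasp_force: 0.0
time: 29.12
tool_pos: [0.5155, -0.0029, 0.2229]
eef_rot: [0.229, 3.133, 0.0]
wrist_force: [-0.2, 0.4, 0.2]
opening: 0.0385
grasp_force: 0.0
t 29.12 tcp [515.5  -2.9 222.9] yaw 171.6 tilt 0.0 open 38.5 F [-0.2  0.4  0.2] q7 1.4
spin total -0.007
units before spin [-1.22  0.5   3.43] after spin [-1.23  0.48  3.43]
spent1 0.96 [289. 203.] (551.3, 7.2, 102.3, 42.9, -7.9) in doser [-2.4  2.2]
spent1 0.69 [233. 208.] (543.6, -48.1, 101.4, 42.7, -8.0) in doser [ -2.6 -53.6]
tray 0.72 [398. 249.] 1637 (407.1, -386.5, 134.6, 132.7, 3.1)
refill1 0.93 [212. 248.] 449 (428.4, 224.9, 99.7, 47.6, 10.1)
refill1 0.89 [180. 203.] 380 (584.3, 326.7, 97.3, 44.9, -11.7)
```

```bash
python3 -m jog '[[-0.59,0.25,0.9,-0.005,0.1],[-0.59,0.26,0.9,0,0.1],[0,0,0.9,0,0.1],[0,0,0.9,0,0.1],[0,0,0.9,0,0.1],[0,0,0.9,0,0.1],[0,0,0,0,0.1],[0,0,0,0,0.1]]' && python3 st.py 552.7 7 32 172.2
```

```text
time: 30.42
tool_pos: [0.5535, 0.0074, 0.0619]
eef_rot: [0.21, 3.133, 0.0]
wrist_force: [-0.3, -0.3, -0.2]
opening: 0.0384
grasp_force: 0.0
t 30.43 tcp [553.5   7.4  61.9] yaw 172.3 tilt 0.08 open 38.4 F [-0.3 -0.3 -0.2] q7 1.53
spin total 0.001
units before spin [ 0.02 -0.02  1.  ] after spin [ 0.02 -0.02  1.  ]
```

```bash
python3 -m jog '[[0,0,0.5,0,0.1],[0,0,0.5,0,0.1],[0,0,0,0,0.1],[0,0,0,0,1],[0,0,0,0,1],[0,0,0,0,1],[0,0,0,0,1],[0,0,-0.6,0,1],[0,0,-0.9,0,1],[0,0,-0.9,0,1],[0,0,-0.9,0,1],[0,0,0,0,1]]' 60 && python3 st.py 410.4 -414 32 182.7
```

```text
time: 31.92
tool_pos: [0.5547, 0.0074, 0.133]
eef_rot: [0.21, 3.129, 0.003]
wrist_force: [-0.5, -0.8, -1.1]
opening: 0.011
grasp_force: 58.9
t 31.93 tcp [554.7   7.4 133. ] yaw 172.3 tilt 0.33 open 11.0 F [-0.5 -0.8 -1.1] q7 1.48
spin total -0.086
units before spin [  2.91 -14.57   3.32] after spin [  5.48 -13.81   3.32]
```

```bash
python3 -m jog '[[0.19,-0.97,0,0,1],[0.19,-0.97,0,0,1],[0.19,-0.97,0,0,1],[0.19,-0.97,0,0,1],[0.19,-0.97,0,0,1],[0.19,-0.97,0,0,1],[0.19,-0.97,0,0,1],[0.19,-0.97,0,0,1],[0.19,-0.97,0,0,1],[0.19,-0.97,0,0,1],[0.19,-0.97,0,0,1],[0.19,-0.97,0,0,1]]' && python3 -m jog '[[0.19,-0.97,0,0,1],[0.19,-0.97,0,0,1],[0.19,-0.97,0,0,1],[0,0,0,-0.043,1],[0,0,0,-0.043,1],[0,0,0,0,1],[0,0,0,0,1]]';python3 st.py 410.4 -414 29 182.7; python3 w.py w12 .025 tray spent1
```

```text
time: 33.42
tool_pos: [0.4375, -0.33, 0.1291]
eef_rot: [-0.21, -3.133, -0.001]
wrist_force: [0.4, 0.2, -1.2]
opening: 0.0109
grasp_force: 58.9
time: 34.3
tool_pos: [0.4096, -0.4135, 0.1295]
eef_rot: [0.071, -3.14, -0.001]
wrist_force: [0.2, -0.2, -1.3]
opening: 0.0114
grasp_force: 59.0
t 34.3 tcp [ 409.6 -413.5  129.5] yaw -177.4 tilt 0.04 open 11.4 F [ 0.2 -0.2 -1.3] q7 2.57
spin total -0.001
units before spin [-0.03 -0.02  3.35] after spin [-0.03 -0.02  3.35]
tray 0.83 [345. 162.] (409.3, -384.7, 133.4, 128.8, 2.7) in doser [ -90.6 -405.2]
spent1 0.82 [276. 226.] (465.4, -411.2, 179.6, 71.8, 2.8) in doser [ -31.5 -423.9]
```

View pics/w12.png

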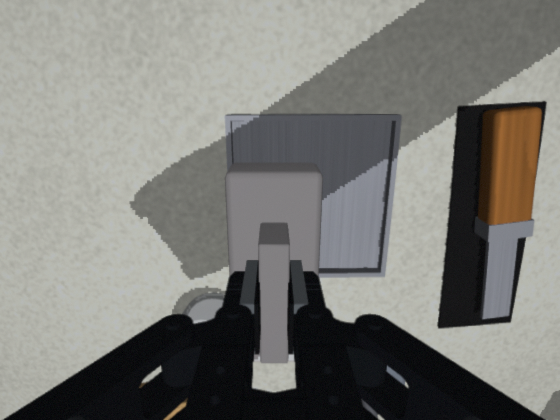

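The cartridge hangs level over the right half of the tray at (275,225), and the blade is still on its mat. I'll lower it while watching joint 7.

```bash
python3 -m jog '[[0,0,0.9,0,1],[0,0,0.9,0,1],[0,0,0,0,1]]'; python3 st.py 410.4 -414 29 182.7
```

```text
time: 34.83
tool_pos: [0.4086, -0.4124, 0.074]
eef_rot: [0.073, -3.137, -0.004]
wrist_force: [-0.1, -0.4, -1.3]
opening: 0.0105
grasp_force: 58.9
t 34.83 tcp [ 408.6 -412.4   74. ] yaw -177.3 tilt 0.25 open 10.5 F [-0.1 -0.4 -1.3] q7 2.61
spin total -0.0
units before spin [-0.06 -0.06  1.5 ] after spin [-0.06 -0.06  1.5 ]
```

```bash
python3 -m jog '[[0,-0.05,0.5,0.03,1],[0,0,0.5,0,1],[0,0,0.3,0,1],[0,0,0.12,0,1],[0,0,0,0,1],[0,0,0,0,1]]'; python3 st.py 410.4 -414 29 182.7;python3 -m jog '[[0,0,0.05,0,0.1],[0,0,0,0,0.1],[0,0,0,0,0.1],[0,0,0,0,0.1],[0,0,-0.8,0,0.1],[0,0,-0.8,0,0.1],[0,0,-1,0,0.1],[0,0,-1,0,0.1],[0,0,0,0,0.1]]' && python3 st.py 544.5 -48.5 130 172.2;  python3 w.py w13 .027 spent1 
```

```text
time: 35.58
tool_pos: [0.4102, -0.4156, 0.0338]
eef_rot: [0.026, 3.141, -0.001]
wrist_force: [0.5, -0.7, -1.6]
opening: 0.0108
grasp_force: 59.1
t 35.58 tcp [ 410.2 -415.6   33.8] yaw 179.1 tilt 0.05 open 10.8 F [ 0.5 -0.7 -1.6] q7 2.59
spin total -0.03
units before spin [-0.01  0.05  0.16] after spin [-0.01  0.05  0.16]
time: 36.7
tool_pos: [0.411, -0.4167, 0.1423]
eef_rot: [0.026, 3.137, -0.004]
wrist_force: [0.6, -0.3, -0.8]
opening: 0.0383
grasp_force: 0.0
t 36.7 tcp [ 411.  -416.7  142.3] yaw 179.1 tilt 0.28 open 38.3 F [ 0.6 -0.3 -0.8] q7 2.5
spin total 0.057
units before spin [-4.24 12.35  0.4 ] after spin [-2.74 12.76  0.4 ]
spent1 0.72 [278. 190.] (410.1, -415.7, 101.8, 41.4, -1.0) in doser [ -85.7 -435.8]
```

The first spent cartridge stands in the tray. Now the second one.

```bash
python3 -m jog '[[-0.33,0.95,0,0,0.1],[-0.33,0.95,0,0,0.1],[-0.33,0.95,0,0,0.1],[-0.33,0.95,0,0,0.1],[-0.33,0.95,0,0,0.1],[-0.33,0.95,0,0,0.1],[-0.33,0.95,0,0,0.1],[-0.33,0.95,0,0,0.1],[-0.33,0.95,0,0,0.1],[-0.33,0.95,0,0,0.1],[-0.33,0.95,0,0,0.1],[-0.33,0.95,0,0,0.1]]' &&  python3 -m jog '[[-0.33,0.95,0,0.057,0.1],[0,0,0.9,0,0.1],[0,0,0.9,0,0.1],[0,0,0.8,0,0.1],[0,0,0,0,0.1],[0,0,0,0,0.1]]'; python3 st.py 545.4 -48.5 32 172
```

```text
time: 38.3
tool_pos: [0.5335, -0.0742, 0.1383]
eef_rot: [-0.025, -3.139, 0.0]
wrist_force: [0.4, 0.1, -0.2]
opening: 0.0385
grasp_force: 0.0
time: 39.05
tool_pos: [0.5447, -0.0472, 0.0619]
eef_rot: [-0.213, -3.134, 0.0]
wrist_force: [0.0, 1.3, 0.5]
opening: 0.0387
grasp_force: 0.0
t 39.05 tcp [544.7 -47.2  61.9] yaw 172.2 tilt 0.02 open 38.7 F [0.  1.3 0.5] q7 1.63
spin total 0.002
units before spin [-0.03 -0.04  1.  ] after spin [-0.03 -0.04  1.  ]
```

```bash
python3 -m jog '[[0,-0.04,0.5,0,0.1],[0,0,0.5,0,0.1],[0,0,0,0,0.1],[0,0,0,0,1],[0,0,0,0,1],[0,0,0,0,1],[0,0,0,0,1],[0,0,-0.6,0,1],[0,0,-0.9,0,1],[0,0,-0.9,0,1],[0,0,-0.9,0,1],[0,0,0,0,1]]' 60 && python3 st.py 408 -355 32 180
```

```text
time: 40.55
tool_pos: [0.5463, -0.0483, 0.1338]
eef_rot: [0.213, 3.129, 0.002]
wrist_force: [0.3, -0.2, -2.5]
opening: 0.0107
grasp_force: 60.0
t 40.55 tcp [546.3 -48.3 133.8] yaw 172.2 tilt 0.33 open 10.7 F [ 0.3 -0.2 -2.5] q7 1.58
spin total -0.065
units before spin [  3.2  -10.76   3.36] after spin [  4.63 -10.23   3.36]
```

```bash
python3 -m jog '[[0.29,-0.98,0,0,1],[0.29,-0.98,0,0,1],[0.29,-0.98,0,0,1],[0.29,-0.98,0,0,1],[0.29,-0.98,0,0,1],[0.29,-0.98,0,0,1],[0.29,-0.98,0,0,1],[0.29,-0.98,0,0,1],[0.29,-0.98,0,0,1],[0.29,-0.98,0,0,1],[0.29,-0.98,0,0,1],[0,0,0,-0.065,1]]' && python3 -m jog '[[0,0,0.9,0,1],[0,0,0.9,0,1],[0,0,0,0,1]]'; python3 st.py 408 -355 32 180
```

```text
time: 42.05
tool_pos: [0.4033, -0.3581, 0.1301]
eef_rot: [-0.002, -3.14, 0.001]
wrist_force: [0.7, 0.5, -1.5]
opening: 0.011
grasp_force: 60.0
time: 42.42
tool_pos: [0.4038, -0.3541, 0.0744]
eef_rot: [0.0, -3.136, -0.004]
wrist_force: [0.3, 0.2, -1.5]
opening: 0.0107
grasp_force: 59.9
t 42.42 tcp [ 403.8 -354.1   74.4] yaw -180.0 tilt 0.34 open 10.7 F [ 0.3  0.2 -1.5] q7 2.44
spin total 0.0
units before spin [-0.15 -0.03  1.41] after spin [-0.15 -0.03  1.41]
```

```bash
python3 -m jog '[[-0.15,0,0.5,0,1],[0,0,0.5,0,1],[0,0,0.35,0,1],[0,0,0.12,0,1],[0,0,0,0,1],[0,0,0,0,0.1],[0,0,0,0,0.1],[0,0,0,0,0.1],[0,0,-0.8,0,0.1],[0,0,-0.8,0,0.1],[0,0,-1,0,0.1],[0,0,-1,0,0.1]]' && python3 w.py w14 .027 spent1 tray;python3 -m jog '[[-0.2,1,-0.5,0,0.1],[-0.2,1,-0.5,0,0.1],[-0.2,1,-0.5,0,0.1],[-0.2,1,-0.5,0,0.1],[-0.1,1,-0.5,0,0.1],[0,1,0,0,0.1],[0,1,0,0,0.1],[0,1,0,0,0.1],[0,1,0,0,0.1],[0,1,0,0,0.1],[0,1,0,0,0.1],[0,1,0,0,0.1]]' && python3 -m jog '[[-0.1,1,0,0,0.1],[-0.1,1,0,0,0.1],[-0.1,1,0,0,0.1],[-0.1,1,0,0,0.1],[-0.1,1,0,0,0.1],[0,1,0,0,0.1],[0,1,0,0,0.1],[0,0,0,0,0.1],[0,0,0,0,0.1]]'; python3 st.py 428 225 30 10.5; python3 w.py w15 .026 refill1 long1 short1
```

```text
time: 43.92
tool_pos: [0.4103, -0.3557, 0.1417]
eef_rot: [-0.0, 3.141, 0.0]
wrist_force: [0.2, 0.5, -0.5]
opening: 0.0382
grasp_force: 0.0
spent1 0.78 [200. 193.] (410.1, -413.6, 102.1, 44.1, -0.8) in doser [ -86.  -433.7]
spent1 0.63 [273. 195.] (410.3, -356.3, 100.4, 42.1, -0.2) in doser [ -93.4 -376.9]
spent1 0.52 [549. 369.] (579.3, -95.2, 157.7, 32.6, 17.3) in doser [ 39.1 -95.5]
tray 0.84 [242. 165.] (409.5, -385.0, 133.5, 129.8, 2.5) in doser [ -90.4 -405.5]
tray 0.32 [551. 371.] (593.5, -80.7, 168.0, 35.6, 17.3) in doser [ 51.2 -79.3]
time: 45.58
tool_pos: [0.4365, 0.0054, 0.2144]
eef_rot: [0.001, -3.14, 0.0]
wrist_force: [0.9, 0.0, -0.2]
opening: 0.0386
grasp_force: 0.0
time: 46.7
tool_pos: [0.4519, 0.2133, 0.2147]
eef_rot: [-0.0, -3.14, 0.002]
wrist_force: [-0.4, -0.4, -0.2]
opening: 0.0385
grasp_force: 0.0
t 46.7 tcp [451.9 213.3 214.7] yaw 180.0 tilt 0.12 open 38.5 F [-0.4 -0.4 -0.2] q7 1.08
spin total 1.412
units before spin [0.79 0.4  6.16] after spin [-0.7  -0.54  6.16]
refill1 0.81 [382. 277.] (572.2, 327.3, 86.2, 48.8, -14.0) in doser [-24.6 322.2]
refill1 0.79 [287. 149.] (428.9, 227.1, 99.0, 41.9, 9.6) in doser [-153.2  203.7]
long1 0.75 [300. 294.] (584.2, 238.3, 136.0, 41.4, 0.2) in doser [ -0.8 235.6]
long1 0.62 [357.  28.] (310.5, 292.6, 91.0, 42.4, -48.8) in doser [-279.3  252.8]
short1 0.87 [471. 156.] (430.3, 402.6, 74.3, 53.5, -4.5) in doser [-175.3  377.8]
```

View pics/w15.png

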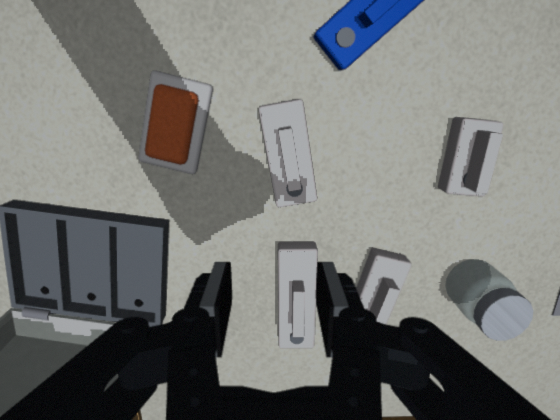

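Both spent cartridges stand in the tray. The white cartridges on the counter are (287,150) at 99 mm, (385,285) at 98–101 mm, (297,295) at 123–136 mm and (471,156) at 74 mm. The first two fit the middle length and are the refills. The third is long, the fourth short, and the blue one at (360,30) is a look-alike. This enlarged view and the measured lengths agree, so I'll take (287,150) first.

```bash
python3 -m jog '[[0.78,0.44,0.9,0,0.1],[0,0,0.9,-0.042,0.1],[0,0,0.9,-0.042,0.1],[0,0,0.9,0,0.1],[0,0,0.9,0,0.1],[0,0,0.8,0,0.1],[0,0,0,0,0.1],[0,0,0,0,0.1]]' && python3 st.py 428.5 226.5 26.5 190
```

```text
time: 47.9
tool_pos: [0.4295, 0.2276, 0.0577]
eef_rot: [-0.276, 3.128, 0.001]
wrist_force: [0.2, -0.0, 0.8]
opening: 0.0384
grasp_force: 0.0
t 47.9 tcp [429.5 227.6  57.7] yaw -169.9 tilt 0.09 open 38.4 F [ 0.2 -0.   0.8] q7 1.23
spin total 0.001
units before spin [ 0.04 -0.03  1.04] after spin [ 0.04 -0.03  1.04]
```

```bash
python3 list.py refill1
```

```text
refill1 0.8 [181. 202.] 475 (585.8, 325.7, 106.8, 51.4, -13.7)
refill1 0.44 [215. 256.] 108 (400.7, 210.5, 35.6, 25.9, -0.0)
```

```bash
python3 -m jog '[[0.04,-0.03,0.5,0,0.1],[0,0,0.5,0,0.1],[0,0,0,0,0.1],[0,0,0,0,1],[0,0,0,0,1],[0,0,0,0,1],[0,0,0,0,1],[0,0,-0.6,0,1],[0,0,-0.9,0,1],[0,0,-0.9,0,1],[0,0,-0.9,0,1],[0,0,0,0,1]]' 60 && python3 st.py 553 5.5 120 172.3; python3 w.py w16 .13 refill1
```

```text
time: 49.5
tool_pos: [0.4291, 0.2273, 0.1277]
eef_rot: [-0.276, 3.125, 0.004]
wrist_force: [-0.1, -0.4, -2.6]
opening: 0.0109
grasp_force: 60.1
t 49.5 tcp [429.1 227.3 127.7] yaw -169.9 tilt 0.27 open 10.9 F [-0.1 -0.4 -2.6] q7 1.21
spin total 0.148
units before spin [-2.77 -8.    0.25] after spin [-5.08 -6.77  0.25]
refill1 0.73 [ 44. 310.] (487.8, 121.6, 126.0, 50.6, -6.1) in doser [-80.7 107.1]
refill1 0.69 [272. 228.] (426.0, 226.1, 99.3, 39.8, 10.0) in doser [-155.9  202.3]
```

```bash
python3 -m jog '[[-0.31,-0.89,0,0,1],[-0.31,-0.89,0,0,1],[-0.31,-0.89,0,0,1],[-0.31,-0.89,0,0,1],[-0.31,-0.89,0,0,1],[-0.31,-0.89,0,0,1],[-0.31,-0.89,0,0,1],[-0.31,-0.89,0,0,1],[-0.31,-0.89,0,0,1],[0,0,0,0.074,1],[0,0,0,0.074,1],[0,0,0,0,1]]' && python3 -m jog '[[0,0,0.9,0,1],[0,0,0.9,0,1],[0,0,0,0,1],[0,0,0,0,1]]'; python3 st.py 554 5.5 33 172.3; python3 w.py w17 .07 refill1; python3 - <<'E'
from h import *
from st import st
s=snap("wrist"); _,p,R=st()
for d in eyes.outline_of("wrist","refill1")[:1]:
    m=d["pixels"]; ys,xs=np.where(m); r=ys.min()+2
    print("far-end px",r,xs[ys<r+3].min(),xs[ys<r+3].max())
    c=px2w(s,[[xs[ys<r+3].min(),r],[xs[ys<r+3].max(),r]],p[2]-.002); print(np.round((c-p)@R*1000,1))
E
```

```text
time: 51.1
tool_pos: [0.5512, 0.0044, 0.124]
eef_rot: [-0.207, -3.132, 0.002]
wrist_force: [0.7, -0.3, -1.6]
opening: 0.0105
grasp_force: 60.1
time: 51.6
tool_pos: [0.5526, 0.0045, 0.0722]
eef_rot: [0.208, 3.134, -0.0]
wrist_force: [0.3, -0.2, -0.2]
opening: 0.0106
grasp_force: 60.1
t 51.6 tcp [552.6   4.5  72.2] yaw 172.4 tilt 0.03 open 10.6 F [ 0.3 -0.2 -0.2] q7 1.49
spin total 0.001
units before spin [-0.04  0.04  1.31] after spin [-0.04  0.04  1.31]
refill1 0.76 [274. 228.] (551.8, 4.5, 102.2, 41.5, -7.6) in doser [-1.6 -0.4]
refill1 0.26 [ 21. 397.] (616.7, -149.7, 43.8, 7.4, -61.7) in doser [  83.4 -144.5]
far-end px 164 232 315
[[ 51.5 -17.7   1.9]
 [ 51.5  16.9   1.9]]
```

```bash
python3 -m jog '[[-0.04,0.03,0.4,0,1],[0,0,0.4,0,1],[0,0,0.3,0,1],[0,0,0.15,0,1],[0,0,0.05,0,1],[0,0,0,0,1]]'; python3 st.py 553 5.5 33 172.3; python3 -m jog '[[0,0,0,0,0.1],[0,0,0,0,0.1],[0,0,0,0,0.1],[0,0,-0.8,0,0.1],[0,0,-0.8,0,0.1],[0,0,-1,0,0.1],[0,0,-1,0,0.1],[0,0,-1,0,0.1],[0,0,0,0,0.1]]' && python3 w.py w18 .03 refill1; python3 list.py refill1; python3 st.py 584 327 150 167
```

```text
time: 52.55
tool_pos: [0.5539, 0.0053, 0.033]
eef_rot: [0.21, 3.134, 0.0]
wrist_force: [-0.3, 1.1, 0.5]
opening: 0.0105
grasp_force: 60.1
t 52.55 tcp [553.9   5.3  33. ] yaw 172.3 tilt 0.04 open 10.5 F [-0.3  1.1  0.5] q7 1.51
spin total 0.0
units before spin [ 0.03  0.   -0.  ] after spin [ 0.03  0.   -0.  ]
time: 53.68
tool_pos: [0.5554, 0.0053, 0.1734]
eef_rot: [0.209, 3.129, 0.002]
wrist_force: [0.1, 0.5, 0.5]
opening: 0.0385
grasp_force: 0.0
refill1 0.96 [272. 184.] (554.4, 4.9, 101.3, 41.9, -7.9) in doser [1.  0.3]
refill1 0.39 [ 62. 352.] (704.3, -246.0, 177.4, 26.1, -56.0) in doser [ 183.1 -228.2]
refill1 0.76 [179. 203.] 430 (584.8, 328.4, 99.3, 49.7, -13.8)
t 53.88 tcp [552.8   5.3 169.5] yaw 172.3 tilt 0.11 open 38.8 F [ 0.5  0.1 -0.5] q7 1.44
spin total 0.045
units before spin [ 0.4  10.77  0.65] after spin [ 1.4  10.68  0.65]
```

Seated. Now the second refill.

```bash
python3 -m jog '[[0.1,1,0,0,0.1],[0.1,1,0,0,0.1],[0.1,1,0,0,0.1],[0.1,1,0,0,0.1],[0.1,1,0,0,0.1],[0.1,1,0,0,0.1],[0.1,1,0,0,0.1],[0.1,1,0,0,0.1],[0.1,1,0,0,0.1],[0.1,1,0,0,0.1],[0,0,0,0.045,0.1],[0,0,0,0,0.1]]' && python3 w.py w19 .025 refill1 long1; python3 st.py 584.5 327.5 60 167
```

```text
time: 55.38
tool_pos: [0.5632, 0.3064, 0.1691]
eef_rot: [-0.355, -3.12, 0.003]
wrist_force: [0.3, -0.0, -0.4]
opening: 0.0385
grasp_force: 0.0
refill1 0.75 [307. 204.] (585.3, 328.7, 102.4, 42.6, -13.6) in doser [-11.8 325.4]
refill1 0.43 [24. 58.] (411.0, 136.4, 80.6, 44.1, -16.0) in doser [-158.8  111.4]
long1 0.65 [206. 220.] (588.5, 241.2, 130.8, 46.9, 0.3) in doser [  3.1 239.1]
t 55.52 tcp [563.8 305.8 170.1] yaw 167.0 tilt 0.06 open 38.4 F [0.1 0.3 0.1] q7 0.88
spin total -0.0
units before spin [-0.51  0.86  3.67] after spin [-0.51  0.86  3.67]
```

```bash
python3 -m jog '[[-0.53,0.9,0.9,0.005,0.1],[0,0,0.9,0,0.1],[0,0,0.9,0,0.1],[0,0,0.9,0,0.1],[0,0,0,0,0.1],[0,0,0,0,0.1]]' && python3 st.py 585.3 328.5 26.5 166.4
```

```text
time: 56.28
tool_pos: [0.5862, 0.3293, 0.0639]
eef_rot: [0.374, 3.118, 0.001]
wrist_force: [-0.5, 0.2, 0.4]
opening: 0.0388
grasp_force: 0.0
t 56.27 tcp [586.2 329.3  63.9] yaw 166.3 tilt 0.09 open 38.8 F [-0.5  0.2  0.4] q7 0.88
spin total -0.001
units before spin [ 0.02 -0.03  1.25] after spin [ 0.02 -0.03  1.25]
```

```bash
python3 -m jog '[[0.02,-0.03,0.65,0,0.1],[0,0,0.6,0,0.1],[0,0,0,0,0.1],[0,0,0,0,1],[0,0,0,0,1],[0,0,0,0,1],[0,0,0,0,1],[0,0,-0.6,0,1],[0,0,-0.9,0,1],[0,0,-0.9,0,1],[0,0,-0.9,0,1],[0,0,0,0,1]]' 60 && python3 st.py 560.5 61 130 172.3
```

```text
time: 57.78
tool_pos: [0.5867, 0.3296, 0.1282]
eef_rot: [0.373, 3.114, 0.007]
wrist_force: [-0.1, 0.9, -1.7]
opening: 0.0105
grasp_force: 60.2
t 57.77 tcp [586.7 329.6 128.2] yaw 166.3 tilt 0.39 open 10.5 F [-0.1  0.9 -1.7] q7 0.87
spin total -0.05
units before spin [-1.27 -8.9  -0.1 ] after spin [-0.34 -8.99 -0.1 ]
```

```bash
python3 -m jog '[[-0.14,-0.99,0,0,1],[-0.14,-0.99,0,0,1],[-0.14,-0.99,0,0,1],[-0.14,-0.99,0,0,1],[-0.14,-0.99,0,0,1],[-0.14,-0.99,0,0,1],[-0.14,-0.99,0,0,1],[-0.14,-0.99,0,0,1],[-0.14,-0.99,0,0,1],[0,0,0,-0.05,1],[0,0,0.9,0,1],[0,0,0.9,0,1]]' && python3 -m jog '[[0,0,0,0,1],[0,0,0,0,1]]'; python3 st.py 560.5 61 33 172.3; python3 w.py w20 .072 refill1
```

```text
time: 59.28
tool_pos: [0.5578, 0.0598, 0.0691]
eef_rot: [-0.21, -3.134, -0.0]
wrist_force: [0.6, -0.5, -2.0]
opening: 0.0105
grasp_force: 60.1
time: 59.52
tool_pos: [0.5586, 0.0599, 0.0707]
eef_rot: [0.21, 3.134, 0.0]
wrist_force: [0.6, -0.9, -0.9]
opening: 0.0109
grasp_force: 60.1
t 59.52 tcp [558.6  59.9  70.7] yaw 172.3 tilt 0.03 open 10.9 F [ 0.6 -0.9 -0.9] q7 1.38
spin total 0.0
units before spin [-0.06  0.05  1.26] after spin [-0.06  0.05  1.26]
refill1 0.9 [182. 232.] (536.3, 21.6, 78.1, 34.1, -7.7) in doser [-19.2  14.5]
refill1 0.56 [273. 231.] (558.4, 59.5, 102.3, 40.7, -7.8) in doser [-2.4 55. ]
```

```bash
python3 -m jog '[[-0.06,0.05,0.4,0,1],[0,0,0.4,0,1],[0,0,0.25,0,1],[0,0,0.15,0,1],[0,0,0.05,0,1],[0,0,0,0,1]]'; python3 st.py 560.5 61 33 172.3; python3 -m jog '[[0,0,0,0,0.1],[0,0,0,0,0.1],[0,0,0,0,0.1],[0,0,-0.8,0,0.1],[0,0,-0.8,0,0.1],[0,0,-1,0,0.1],[0,0,-1,0,0.1],[0,0,-1,0,0.1],[0.6,0.3,0,0,1],[0,0,0,0,1]]' && python3 w.py w21 .03 refill1; python3 list.py refill1 blade tray; python3 st.py 470 -10 150 172.3
```

```text
time: 60.38
tool_pos: [0.5604, 0.0612, 0.0328]
eef_rot: [0.21, 3.134, 0.0]
wrist_force: [0.0, -0.1, -1.8]
opening: 0.0106
grasp_force: 60.1
t 60.38 tcp [560.4  61.2  32.8] yaw 172.3 tilt 0.02 open 10.6 F [ 0.  -0.1 -1.8] q7 1.4
spin total 0.0
units before spin [-0.   -0.01 -0.01] after spin [-0.   -0.01 -0.01]
time: 61.62
tool_pos: [0.5419, 0.0741, 0.17]
eef_rot: [-0.206, -3.133, -0.001]
wrist_force: [-0.2, 0.2, -0.4]
opening: 0.0025
grasp_force: 0.0
refill1 0.76 [262. 204.] (560.3, 60.8, 101.2, 42.2, -7.5) in doser [-0.7 56.5]
refill1 0.71 [200. 211.] (553.7, 7.1, 104.3, 45.6, -7.6) in doser [-0.   2.4]
refill1 0.91 [278. 209.] 369 (554.0, 2.8, 101.4, 42.4, -7.6)
blade 0.8 [348. 253.] 528 (418.1, -229.8, 179.9, 38.4, 10.3)
tray 0.69 [423. 181.] 782 (637.2, -502.4, 120.7, 76.0, -74.6)
tray 0.67 [400. 251.] 796 (408.5, -385.1, 137.0, 130.3, 3.4)
t 61.92 tcp [543.4  72.1 170. ] yaw 172.3 tilt 0.07 open -0.3 F [ 0.2 -0.7 -0.2] q7 1.31
spin total 0.0
units before spin [ 2.06 -3.04  0.67] after spin [ 2.06 -3.04  0.67]
```

Both refills are seated in their own bays. Before going behind the hood I'll check the gap to the bottle crate.

```bash
python3 - <<'E'
from h import *
s=snap("top")
for z in (0,.06): print((px2w(s,[[270,147],[362,146],[315,145],[288,112]],z)*1000).round())
E
python3 -m jog '[[0,0,-1,0,1],[-0.97,-0.43,-0.3,0,1],[-0.97,-0.43,0,0,1],[-0.97,-0.43,0,0,1],[-0.97,-0.43,0,0,1],[-0.97,-0.43,0,0,1],[0,0,0,0,1],[0,0,0,0,1]]'; python3 st.py 679 -11.5 126 172.3
```

```text
[[ 768.   27.    0.]
 [ 765. -285.    0.]
 [ 771. -126.    0.]
 [ 889.  -37.    0.]]
[[ 751.   25.   60.]
 [ 748. -274.   60.]
 [ 755. -122.   60.]
 [ 867.  -36.   60.]]
time: 62.98
tool_pos: [0.6788, -0.0105, 0.2091]
eef_rot: [-0.21, -3.133, -0.0]
wrist_force: [0.1, 0.2, 0.1]
opening: 0.0002
grasp_force: 0.0
t 62.98 tcp [678.8 -10.5 209.1] yaw 172.3 tilt 0.07 open 0.2 F [0.1 0.2 0.1] q7 1.54
spin total 0.0
units before spin [-0.02 -0.03  2.77] after spin [-0.02 -0.03  2.77]
```

```bash
python3 -m jog '[[0,0,0.95,0,1],[0,0,0.95,0,1],[0,0,0.87,0,1],[0,0,0,0,1]]' && python3 -m jog '[[0.6,0,0,0,1],[0.6,0,-0.1,0,1],[0.6,0,-0.1,0,1],[0.53,0,0.08,0,1],[0.53,0,0.08,0,1],[0.48,0,0.23,0,1],[0.48,0,0.23,0,1],[0,0,0,0,1]]' && python3 st.py 0 0 0 && python3 -m jog '[[0.39,0,0.37,0,1],[0.39,0,0.37,0,1],[0.27,0,0.35,0,1],[0.27,0,0.35,0,1],[0,0,0.2,0,1],[0,0,0,0,1]]'
```

```text
time: 63.48
tool_pos: [0.677, -0.0094, 0.1245]
eef_rot: [-0.207, -3.13, -0.001]
wrist_force: [-0.0, 1.0, 0.0]
opening: -0.0001
grasp_force: 0.0
time: 64.47
tool_pos: [0.5655, 0.0052, 0.1155]
eef_rot: [0.208, 3.133, 0.002]
wrist_force: [-0.2, 0.3, -0.2]
opening: 0.0003
grasp_force: 0.0
t 64.47 tcp [565.5   5.2 115.5] yaw 172.4 tilt 0.12 open 0.3 F [-0.2  0.3 -0.2] q7 1.48
units before spin [18.67 -2.67  3.82] after spin [18.67 -2.67  3.82]
time: 65.22
tool_pos: [0.5264, 0.0096, 0.0645]
eef_rot: [-0.21, -3.134, 0.0]
wrist_force: [-0.3, 0.3, 0.0]
opening: 0.0003
grasp_force: 0.0
```

```bash
python3 -m jog '[[0.3,0,0.05,0,1],[0,0,0.08,0,1],[0,0,0,0,1]]'; python3 -m jog '[[0,0,0.1,0,1],[0,0,0,0,1]]'; python3 w.py w22 .064 cover doser
```

```text
time: 65.6
tool_pos: [0.5188, 0.0107, 0.0639]
eef_rot: [0.21, 3.132, 0.002]
wrist_force: [-4.7, -1.7, 18.9]
opening: 0.0
grasp_force: 9.3
time: 65.85
tool_pos: [0.5189, 0.0108, 0.0637]
eef_rot: [0.211, 3.133, 0.004]
wrist_force: [-12.7, -1.6, 39.3]
opening: 0.0003
grasp_force: 19.9
cover 0.9 [268. 256.] (523.1, 8.5, 173.6, 87.2, 82.5) in doser [-30.5  -0.3]
doser 0.97 [273. 256.] (543.9, 5.9, 222.2, 118.5, 82.3) in doser [-9.6 -0.1]
```

The cover is shut: it stands firm at 39 N with the finger tip at the shut height. I'll lift off and look at the toggle.

```bash
python3 -m jog '[[0,0,-1,0,1],[0,0,-1,0,1],[0,0,-1,0,1],[0,0,-1,0,1],[0,0,-1,0,1],[0,0,-0.7,0,1],[0,0,0,0,1]]' && python3 w.py w23b .064 cover && python3 -m jog '[[-0.38,-0.96,0,0,1],[-0.38,-0.96,0,0,1],[-0.38,-0.96,0,0,1],[-0.38,-0.96,0,0,1],[-0.38,-0.96,0,0,1],[-0.38,-0.96,0,0,1],[-0.38,-0.96,0,0,1],[-0.38,-0.96,0,0,1],[-0.38,-0.96,0,0,1],[-0.38,-0.96,0,0,1],[-0.38,-0.96,0,0,1],[0,0,0,0,1]]';python3 st.py 640 -318 90 190; python3 w.py w24 .1 toggle; python3 w.py w25 .045 isolator; python3 list.py toggle isolator
```

```text
time: 66.88
tool_pos: [0.518, 0.0109, 0.2302]
eef_rot: [0.21, 3.132, 0.002]
wrist_force: [0.3, -0.5, -0.0]
opening: -0.0003
grasp_force: 0.0
cover 0.88 [272. 208.] (549.6, 4.8, 174.8, 129.5, 82.2) in doser [-3.8 -0.4]
time: 68.47
tool_pos: [0.5977, -0.3227, 0.2265]
eef_rot: [-0.217, -3.13, 0.002]
wrist_force: [-0.4, -0.6, -0.4]
opening: -0.0
grasp_force: 0.0
t 68.47 tcp [ 597.7 -322.7  226.5] yaw 172.1 tilt 0.23 open -0.0 F [-0.4 -0.6 -0.4] q7 2.07
spin total -0.149
units before spin [-1.39  0.35  4.55] after spin [-1.43 -0.09  4.55]
toggle 0.94 [268. 185.] (576.7, -327.8, 51.1, 51.0, -78.1) in doser [  67.6 -326.4]
isolator 0.6 [260. 148.] (571.3, -325.0, 92.6, 89.2, 11.3) in doser [  61.9 -324.3]
toggle 0.44 [399. 260.] 510 (405.0, -363.7, 123.8, 121.6, 3.0)
toggle 0.32 [344. 159.] 578 (694.7, -205.6, 93.6, 75.5, -2.1)
```

The cover reads shut, and the toggle is leaning away at about (593,-326). I'll push it back ON from behind.

```bash
python3 -m jog '[[-1,0.25,0,0,1],[-0.12,0.03,0.9,0,1],[0,0,0.9,0,1],[0,0,0.9,0,1],[0,0,0.9,0,1],[0,0,0.9,0,1],[0,0,0.1,0,1],[0,0,0,0,1]]' && python3 st.py 632 -319 88 && python3 -m jog '[[0.4,-0.135,0,0,1],[0.4,-0.135,0,0,1],[0.4,-0.135,0,0,1],[0.4,-0.135,0,0,1],[0.4,-0.135,0,0,1],[0.4,-0.135,0,0,1],[0,0,0,0,1],[0,0,0,0,1]]'
```

```text
time: 69.82
tool_pos: [0.6345, -0.3157, 0.0918]
eef_rot: [0.209, 3.134, -0.0]
wrist_force: [-0.3, -0.0, -0.4]
opening: -0.0003
grasp_force: 0.0
t 69.83 tcp [ 634.5 -315.7   91.8] yaw 172.4 tilt 0.06 open -0.3 F [-0.3 -0.  -0.4] q7 2.09
units before spin [ 0.07 -0.12  0.13] after spin [ 0.07 -0.12  0.13]
time: 70.82
tool_pos: [0.5598, -0.3301, 0.0909]
eef_rot: [0.209, 3.134, 0.0]
wrist_force: [1.1, -0.5, 0.3]
opening: 0.0
grasp_force: 0.0
```

```bash
python3 -m jog '[[-0.3,0.1,0,0,1],[0,0,-1,0,1],[0,0,-1,0,1],[0,0,-1,0,1],[0,0,-1,0,1],[-0.5,0,-0.5,0,1],[-0.5,0,0,0,1],[0,0,0,0,1]]';python3 w.py w26 .1 toggle; python3 -m jog '[[0.5,-1,-0.5,0,1],[0.5,-1,-0.5,0,1],[0.5,-1,0,0,1],[0.5,-1,0,0,1],[0,-1,0,0,1],[0,-1,0,0,1],[0,0,0,0,1]]'; python3 list.py; python3 w.py w27 .027 blade spent1 tray
```

```text
time: 71.82
tool_pos: [0.6001, -0.3315, 0.2254]
eef_rot: [-0.206, -3.135, 0.0]
wrist_force: [0.5, -0.6, -1.2]
opening: -0.0003
grasp_force: 0.0
toggle 0.7 [259. 112.] (540.2, -335.8, 52.2, 37.3, -79.9) in doser [  32.5 -339.2]
time: 72.8
tool_pos: [0.5121, -0.5057, 0.2553]
eef_rot: [-0.217, -3.132, 0.002]
wrist_force: [-0.8, 0.5, -0.6]
opening: 0.0
grasp_force: 0.0
doser 0.91 [277. 206.] 2198 (549.2, 1.7, 176.6, 130.5, 82.2)
isolator 0.96 [384. 208.] 562 (556.3, -324.9, 94.9, 73.2, -75.8)
isolator 0.41 [347. 254.] 519 (416.3, -225.6, 175.0, 38.7, 8.7)
mat 0.64 [352. 236.] 688 (426.2, -233.9, 198.4, 69.7, 6.9)
tray 0.89 [379. 241.] 367 (408.4, -380.4, 127.9, 120.6, 2.0)
tray 0.41 [425. 181.] 853 (637.7, -502.4, 122.9, 80.2, -72.6)
blade 0.93 [348. 254.] 488 (417.7, -231.6, 178.7, 36.5, 9.1)
blade 0.68 [247. 255.] 469 (397.3, 113.2, 89.9, 59.5, -14.8)
refill1 0.66 [390. 235.] 412 (409.3, -381.4, 127.5, 126.3, 3.3)
short1 0.78 [156. 247.] 340 (430.9, 405.9, 74.5, 48.4, -1.3)
long1 0.6 [185. 290.] 553 (295.1, 308.5, 129.6, 45.6, -48.2)
long1 0.59 [207. 203.] 567 (586.8, 238.0, 126.8, 49.4, -0.1)
jar 0.64 [145. 202.] 373 (571.4, 429.8, 78.9, 56.3, 62.3)
scoop 0.9 [424. 213.] 398 (527.5, -459.6, 70.3, 68.7, 87.0)
scoop 0.4 [342. 161.] 557 (707.2, -210.7, 89.6, 78.8, -46.1)
scoop 0.25 [380. 243.] 477 (406.3, -373.2, 130.9, 123.0, 0.8)
soapdish 0.85 [248. 259.] 512 (399.6, 110.0, 91.0, 61.4, -14.6)
caddy 0.97 [425. 180.] 905 (633.5, -494.2, 121.4, 83.6, -75.5)
caddy 0.39 [144. 203.] 388 (576.3, 443.6, 79.3, 59.6, 70.3)
pegcup 0.72 [342. 159.] 529 (697.1, -208.5, 87.8, 73.0, -1.8)
toggle 0.22 [397. 245.] 351 (433.0, -371.1, 103.2, 50.3, -31.7)
blade 0.62 [526.  46.] (439.8, -227.8, 136.9, 49.0, 8.6) in doser [ -81.4 -245.6]
spent1 0.94 [402.  48.] (413.5, -359.9, 97.0, 48.4, 0.0) in doser [ -89.8 -380.1]
spent1 0.75 [347.  48.] (411.7, -417.8, 100.6, 45.3, -1.0) in doser [ -83.8 -437.7]
```

```bash
python3 -c "
from workcell import arm
print(arm.sign_off())"
```

```text
the job is handed in; nothing more can be done
None
```

I refilled the doser and handed the job in at about 73 s of the 210 s; the sign-off returned no verdict. By camera measurement, both spent cartridges stand in the tray and both full 100 mm refills sit in bays of their own. The cover is shut, the isolator is back ON, the blade lies on its mat, and the look-alikes and bystanders have not moved.

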